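# Open the suction box and take out its filters

## Robot

A 6-joint arm with a two-finger parallel gripper is mounted at the origin on the work surface. World frame = base frame: x ahead of the robot, y to its left, z up, the work surface at z = 0. Lengths are in m, angles in rad, forces in N, time in s.
With the tool pointing down it reaches from about 0.35 to 0.775 m from the base axis. Payload 7.3 kg.
Tool frame: the origin (TCP) lies midway between the tips of the shut fingers; the grasp point (between the pads) lies 19 mm behind it (robot.grip_depth is the z of the grasp point in the tool frame, in m); z points along the fingers, y is the line along which they close (so a half turn about z gives the same grasp; the last joint's range is limited). The gripper opens to 92 mm and grips with 3 to 60 N. Pads are 19 mm wide; open, the fingers measure 130 mm over their backs; the gripper's body (75 mm by 190 mm) begins 47 mm behind the grasp point.
Start: joints at [1.019, 0.342, 1.524, -0, 1.275, -0.146], TCP at [0.207, 0.482, 0.194] pointing down, gripper open.
Joint ranges: [-2.53, 2.53], [-0.77, 2.02], [0.04, 2.7], [-1, 4.14], [0.28, 2.66], [-3.11, 3.11]. Speed limits (rad/s): [2.57, 2.57, 3.14, 3.14, 3.14, 3.14].

## Interface

Orientations are given as [roll, pitch, yaw] about the fixed x, y, z axes, in that order (R = Rz(yaw) Ry(pitch) Rx(roll)).
In Python, from cell import robot, viewer gives the robot as it stands.
- The arm moves only by the tool step_arm, never from a script. Its argument "increments" is a list of rows, each an object with "delta_pos": the shift along the tool's x, y, z in cm, a list of three; "dr": the turn, a rotation vector about the tool's x, y, z in degrees, a list of three; "fingers": the closure, from -1 (fully open) to 1 (shut), so that 0 is half open. In form: [{"delta_pos": [tx, ty, tz], "dr": [wx, wy, wz], "fingers": fingers}, ...]. A call has exactly 5 rows; each row is the pose to reach, as a shift and turn from the pose commanded when the call began, along the tool's axes at that moment; what a row does not reach only later rows make up. A row lasts 1/8 s, in which the tool goes at most 62.5 mm and 10.7 degrees, less where a joint would pass 70% of its speed; a pose out of reach is approached as far as the arm can. A call with a gripper value outside its range is refused whole. The fingers move at their own pace and stop on an object; "newtons" is the grip in N (left out, the last holds). Time passes only in rows, so rows that repeat a pose let the fingers close, or fill a call up. It gives the time, the measured TCP pose, the force, the opening and the grip force at its end, in the units of the state.
- robot.observe(): the state, without advancing time (a new reading comes with each control period).
- viewer.read_camera(name): name is "side" or "top"; returns the picture (384x512x3 uint8, red, green, blue); there is no depth.
- viewer.camera_params(name): a dict with "K" (3x3 intrinsics, pixels), "k1" (the pictures are not rectified: a ray, as slopes to the right and down, at radius r is drawn at 1 + k1 r^2 times it, then the intrinsics apply), "T" (4x4, takes a point from camera to world coordinates). Camera axes: x right, y down, z forward; pixel columns grow to the right and rows downward; lengths in m; the calibration is good to about 2 mm. A picture is of the moment at which its call begins. camera_params takes no time and is no camera call.
- robot.hand_in(): hands the job in; it is judged then, once.
The state is a dict: "time": time; "qpos": joint angles; "qvel": joint speeds; "joint_efforts": joint torques, N m; "tool_pos": TCP position; "tool_rot": TCP orientation; "contact_force": force on the tool from outside, world axes, zero at the start; "torque": the same for the moment, N m; "opening": finger opening in m; "grip_force": force on a finger pad.
Only numpy, scipy, OpenCV 4.12 (cv2) and the standard library are available. Lean on these libraries where they do the work, as an engineer would, in place of code of your own. Each camera call takes 0.05 s, during which the arm holds its last target. There are 200 camera calls.

## Task

Open the suction box for cleaning: take the flat lever, put its blade into the notch at the front of the box and pry the snap-fit cover up with it, keeping the fingers off the cover until it has sprung up; then lift the cover off by its rib and lay it, legs down, in the middle of the rubber mat. Put every filter cartridge that is in the box into the green crate, push the damper rod from fully out to its middle click, and lay the lever back flat on its cork pad. Leave the other things on the bench where they are.

Things in the scene. Friction and masses are not known exactly. Their poses are not given: they have to be found in the camera images.
- unit: suction box of the finishing machine, fixed: grey metal box, 116 mm deep (x) x 220 wide (y) x 85 high, open on top under its cover. Origin: centre of its underside; z up, -x its front (faces the robot). Walls 12 mm, pillars in the inner corners; floor inside 25 mm up. White spring latches stick 6.5 mm inward 68 mm up: two on the front wall at y +-31, two weaker on the rear at y +-72 mm. A hose leaves the rear.
- notch (a point): pry notch at the middle of the box's front: front edge of a dark ledge, at its flat top, 76 mm above the bench (box frame x -68, y 0 mm). A slot 44 mm wide, 9 mm high leads level along the box's +x from here: 10 mm of ledge between two cheeks, the 12 mm wall, then, under the cover, free space above the filters. This ledge edge is the lever's fulcrum.
- cover: snap-fit cover, grey plastic, about 0.16 kg: plate 116 (x) x 220 (y) x 8 mm. Origin: centre of the plate's underside; z up, -x its front. Seated: underside on the box's rim 85 mm up, flush with and turned as the box. On top a grip rib 80 (x) x 16 (y) x 18 mm high. Two side legs (60 mm long, y +-88 mm) and front and rear clips reach 25 mm below the plate; it stands level on them.
- cover_front (a point): middle of the cover's lower front edge, above the notch, 85 mm up while seated. Front latches hold the cover (about 18 N). Pried up about 5 mm here, they let go and push it up to rest on them by itself, front edge about 10 mm high, rear edge still on the box in two weaker clips; then it lifts off by the rib with a light pull (about 10 N).
- lever: the flat pry lever, 205 mm long, 0.18 kg: wooden handle 110 long x 30 wide x 24 mm high, with a steel blade 95 long x 20 wide x 4 mm thick in the same mid-plane. Origin: centre of the handle; +x along the blade, y across its width, z normal to the flat. At the start it lies flat on the cork pad. Upside down it is the same.
- lever_tip (a point): end of the lever's blade, on its mid-plane, 150 mm from the lever's origin along +x
- pad: the lever's place: flat cork pad 260 (x) x 110 (y) x 3 mm, fixed to the bench; origin: centre of its underside, x along its length
- mat: flat black rubber mat 170 (x) x 260 (y) x 3 mm, fixed to the bench, for the cover; origin: centre of its underside
- crate: green open metal crate, fixed to the bench, 200 (x) x 220 (y) x 60 mm high, walls and floor 5 mm; origin: centre of its underside, z up
- damper (a joint): position of the damper rod (m): 0 = fully in, 0.022 = middle click, 0.044 = fully out (where it starts). It slides straight out of the box's right side, along the box's -y. Each of the three positions is a spring click: let go within 8 mm of one, it snaps to within 4 mm of it. Friction is light; about 7 to 10 N take it from one to the next.
- knob (a point): the damper's knob, an upright black paddle 34 wide x 14 thick (along the rod) x 50 mm high on the end of a 10 mm rod that comes out of the box's rear wall (box frame x 52 mm) 55 mm above the bench; the paddle's top is 89 mm above the bench. This point: its mid-plane, 77 mm above the bench, clear above the rod. The free gap between the box's side and the paddle is 30 mm when fully in.
- filter1: a filter cartridge standing in the suction box, white frame with grey pleats, 66 (x) x 22 (y) x 45 mm high, about 0.09 kg; origin: its centre, z up, x roughly along the box's x. There are two or three of them, side by side 50 mm apart in the box's y, hidden by the cover until it is off; may be absent.
- filter2: a filter cartridge standing in the suction box, white frame with grey pleats, 66 (x) x 22 (y) x 45 mm high, about 0.09 kg; origin: its centre, z up, x roughly along the box's x. There are two or three of them, side by side 50 mm apart in the box's y, hidden by the cover until it is off; may be absent.
- filter3: a filter cartridge standing in the suction box, white frame with grey pleats, 66 (x) x 22 (y) x 45 mm high, about 0.09 kg; origin: its centre, z up, x roughly along the box's x. There are two or three of them, side by side 50 mm apart in the box's y, hidden by the cover until it is off; may be absent.
- tub: white plastic tub, 70 mm in diameter, 75 mm high; leave it alone
- last: wooden shoe last lying down, 235 mm long, 80 mm thick; origin at its heel end; leave it alone
- tape: roll of tape lying flat, 90 mm in diameter, 25 mm high; leave it alone
- jar: amber jar, 60 mm in diameter, 60 mm high; leave it alone
Not all that is in view belongs to the job. What is meant by the cover is not orange or turquoise, and is the larger of those in its own colour.

How it is judged:
On the way, in this order (a step that is already met when the one before it is completed fails the run):
1. the lever's blade, in the notch, presses up on the seated cover (horizontal distance between cover and unit below 0.03 m and z of cover_front in the frame of unit below 0.0905 m and contact force between lever and cover above 1 N and x of lever_tip in the frame of unit between -0.058 and 0.03 m and y of lever_tip in the frame of unit between -0.026 and 0.026 m).
2. the cover's front edge has sprung up, the cover still on the box (horizontal distance between cover and unit below 0.03 m and z of cover_front in the frame of unit above 0.091 m), for 0.2 s.
At the end, for the whole second after the job is handed in: the damper rod within 5 mm of its middle click; every filter present lies in the crate at rest; the cover lies level (within 7 degrees), legs down, on the mat with its centre within 60 mm of the mat's; the lever lies at rest on the cork pad with handle centre and tip over the pad (value of joint damper between 0.017 and 0.027 m and x of filter1 in the frame of crate between -0.095 and 0.095 m and y of filter1 in the frame of crate between -0.105 and 0.105 m and z of each of filter1, filter2, filter3 in the frame of crate below 0.055 m and linear speed of each of filter1, filter2, filter3, cover, lever below 0.02 m/s and x of filter2 in the frame of crate between -0.095 and 0.095 m and y of filter2 in the frame of crate between -0.105 and 0.105 m and x of filter3 in the frame of crate between -0.095 and 0.095 m and y of filter3 in the frame of crate between -0.105 and 0.105 m and horizontal distance between cover and mat below 0.06 m and angle between cover's own z axis and vertical below 0.12 rad and height (world z) of cover below 0.045 m and y of lever in the frame of pad between -0.055 and 0.055 m and y of lever_tip in the frame of pad between -0.055 and 0.055 m and x of lever in the frame of pad between -0.13 and 0.13 m and x of lever_tip in the frame of pad between -0.145 and 0.145 m and height (world z) of each of lever, lever_tip below 0.03 m); the robot touches nothing.
It fails at once if the fingers touch the cover before it has sprung up (horizontal distance between cover and unit below 0.03 m and contact force between the fingers and cover above 0.5 N and z of cover_front in the frame of unit between 0.075 and 0.089 m).
It fails at once if one of the other things on the bench is moved more than 3 cm (distance of any of tub, last, tape, jar from where it was at the start of the episode above 0.03 m).
Of filter1, filter2, filter3 only 2 to 3 are there at a start; the rules pass over those that are not, and their reading is None.
At some moment in a run one of lever may be knocked a few centimetres aside while the robot is not near it.
Once in a run the grip may slacken for a moment while it holds something.
It also fails if it takes over 210 s, if anything falls off the work surface, if the arm or the gripper's body presses on something with over 40 N, if the wrist force passes 120 N, or if a joint passes its speed limit or range.

## Working session

There is one attempt and no reset: what is moved stays moved. The work goes in short steps, Python scripts to look and compute and a tool call to move; the robot and the scene stay as the last step left them, time stands still between calls to the robot, and variables do not carry over. Pictures are saved under pics/ and viewed, at most 14 in all, crops included, and the job is handed in when it is done.

Besides the shell and the picture viewer there is one more tool, called by a JSON object that holds its "fn" and its "kwargs". step_arm: Moves the arm, as the interface text tells. Its arguments: {"type":"object","properties":{"increments":{"type":"array"},"newtons":{"type":"number"}},"required":["increments"]}

```bash
ls; mkdir -p pics
python3 - <<'E'
from cell import robot, viewer
import cv2
for n in ("top","side"):
    im=viewer.read_camera(n); cv2.imwrite(f"pics/{n}0.png",im[:,:,::-1])
    p=viewer.camera_params(n); print(n,p["K"].tolist(),p["k1"],p["T"].round(4).tolist())
print(robot.observe(),robot.grip_depth)
E
```

```text
pics
top [[473.9793336671494, 0.0, 255.4299494758107], [0.0, 473.9793336671494, 176.64338166275098], [0.0, 0.0, 1.0]] -0.1222986375343917 [[-0.0, -0.9815, 0.1917, 0.1895], [-0.9998, 0.0038, 0.0192, 0.0226], [-0.0195, -0.1917, -0.9813, 1.3391], [0.0, 0.0, 0.0, 1.0]]
side [[391.8842334984032, 0.0, 259.8936576378324], [0.0, 391.8842334984032, 200.8669998371306], [0.0, 0.0, 1.0]] -0.11105093480500655 [[0.8443, -0.3127, 0.4351, -0.1481], [-0.5356, -0.4663, 0.7041, -0.9393], [-0.0172, -0.8275, -0.5612, 0.8496], [0.0, 0.0, 0.0, 1.0]]
{'time': 0.1, 'qpos': array([ 1.01898165e+00,  3.42645867e-01,  1.52488190e+00,  3.59484904e-05,
        1.27539175e+00, -1.46024578e-01]), 'qvel': array([-0.00062488, -0.00164056, -0.00204728,  0.00034336,  0.00169266,
       -0.00213467]), 'joint_efforts': array([ 1.17082462e-03, -4.32004809e+01, -2.44694871e+01,  7.18906475e-02,
        5.26974583e-02, -3.44752920e-07]), 'tool_pos': array([0.20701766, 0.48204303, 0.19293203]), 'tool_rot': array([-3.14028492e+00, -2.27077608e-04,  2.73579192e+00]), 'contact_force': array([ 0.45629694, -0.13356151,  0.41975065]), 'torque': array([ 0.0387649 , -0.02909881, -0.04841311]), 'grip_force': 0.0, 'opening': 0.09210726048146176} -0.0188
```

View pics/top0.png

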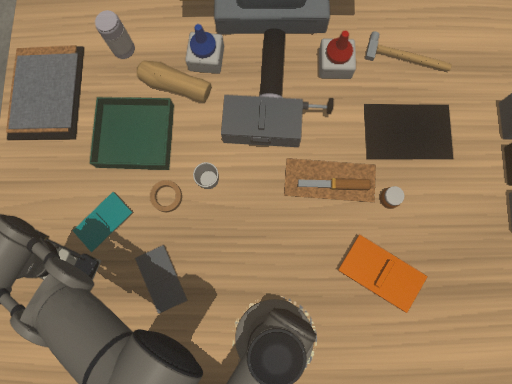

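View pics/side0.png

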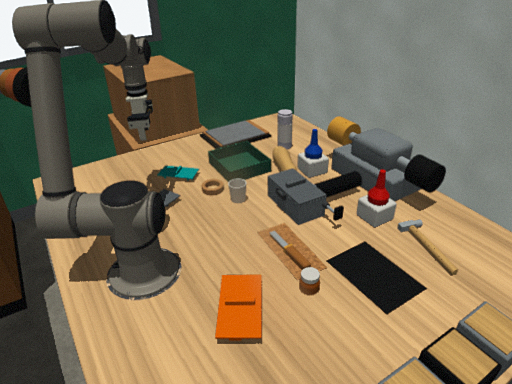

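The top view shows the seated grey cover on the box at (262,120), the lever on cork at (330,180) with its blade pointing left (+y), the mat at (408,131), the crate at (132,133) and the knob at (330,106). 

Things that could be taken for the cover: orange (383,273), turquoise (103,222), small dark grey plate (161,278), grey on the box (262,120). By the description I choose the one on the box. For the lever, the hammer at (410,52) is the only lookalike.

```bash
cat > h.py <<'E'
import numpy as np, cv2
from cell import robot, viewer
from scipy.spatial.transform import Rotation as Rn
P={n:viewer.camera_params(n) for n in("top","side")}
def ray(n,u,v):
    p=P[n];K=p["K"];k=p["k1"]
    d=np.array([(u-K[0,2])/K[0,0],(v-K[1,2])/K[1,1]]);s=d.copy()
    for _ in range(20): s=d/(1+k*(s@s))
    r=p["T"][:3,:3]@np.r_[s,1];return p["T"][:3,3],r
def onz(n,u,v,z):
    o,r=ray(n,u,v);return o+r*(z-o[2])/r[2]
def proj(n,X):
    p=P[n];K=p["K"];c=p["T"][:3,:3].T@(np.array(X)-p["T"][:3,3]);s=c[:2]/c[2];s=s*(1+p["k1"]*(s@s))
    return np.array([K[0,0]*s[0]+K[0,2],K[1,1]*s[1]+K[1,2]])
def tri(a,b):
    A=[];B=[]
    for n,q in(("top",a),("side",b)):
        o,r=ray(n,*q);r=r/np.linalg.norm(r);M=np.eye(3)-np.outer(r,r);A.append(M);B.append(M@o)
    return np.linalg.lstsq(np.vstack(A),np.hstack(B),rcond=None)[0]
def pic(n,f=None):
    im=viewer.read_camera(n)[:,:,::-1].copy()
    if f: cv2.imwrite("pics/"+f,im)
    return im
def rectz(n,mask,z):
    "largest blob -> min area rect of its outline cast on plane z: centre, sizes, yaw of long side (deg)"
    c=max(cv2.findContours(mask.astype(np.uint8),0,1)[0],key=cv2.contourArea)[:,0]
    p=np.array([onz(n,u,v,z)[:2] for u,v in c],np.float32)
    (cx,cy),(w,h),a=cv2.minAreaRect(p*1000)
    if w<h: w,h,a=h,w,a+90
    return np.round([cx,cy,w,h,a],1)
def st():
    s=robot.observe();print(round(s["time"],2),s["tool_pos"].round(4),s["tool_rot"].round(4),s["contact_force"].round(1),round(s["opening"],4),round(s["grip_force"],1),s["qpos"].round(2));return s
E
python3 - <<'E'
from h import *
t=cv2.imread("pics/top0.png");s=cv2.imread("pics/side0.png")
a=cv2.resize(t[80:210,210:410],None,fx=4,fy=4,interpolation=cv2.INTER_CUBIC)[:,:800]
cv2.imwrite("pics/c1.png",a)
b=cv2.resize(s[150:300,230:430],None,fx=4,fy=4,interpolation=cv2.INTER_CUBIC)
cv2.imwrite("pics/c2.png",b)
def sub(im,x0,y0,x1,y1,f):
    m=np.zeros(im.shape[:2],bool);hsv=cv2.cvtColor(im,cv2.COLOR_BGR2HSV)[y0:y1,x0:x1].astype(int);m[y0:y1,x0:x1]=f(*np.moveaxis(hsv,2,0));return m
print("mat",rectz("top",sub(t,355,95,465,170,lambda h,s,v:v<60),.003))
print("crate rim",rectz("top",sub(t,80,85,182,178,lambda h,s,v:(h>50)&(h<90)&(s>60)),.06))
print("blade",rectz("top",sub(t,290,165,340,200,lambda h,s,v:(s<70)),.015))
print("handle",rectz("top",sub(t,325,165,385,200,lambda h,s,v:(s>150)&(v<170)),.02))
E
```

```text
mat [ 586.9 -402.   256.7  165.4   89.9]
crate rim [563.  394.6 195.6 177.1  88.8]
blade [ 427.8 -117.9   91.3   20.2   89.8]
handle [ 427.9 -224.1   99.5   28.8   89.7]
```

View pics/c1.png

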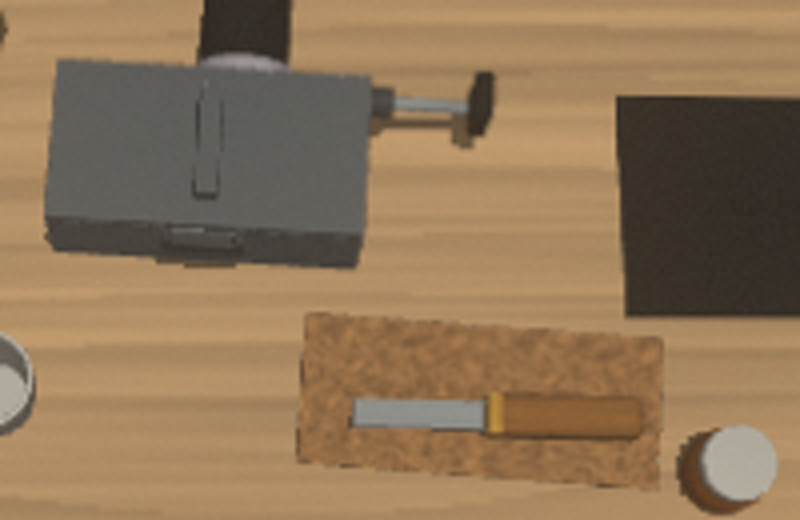

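View pics/c2.png

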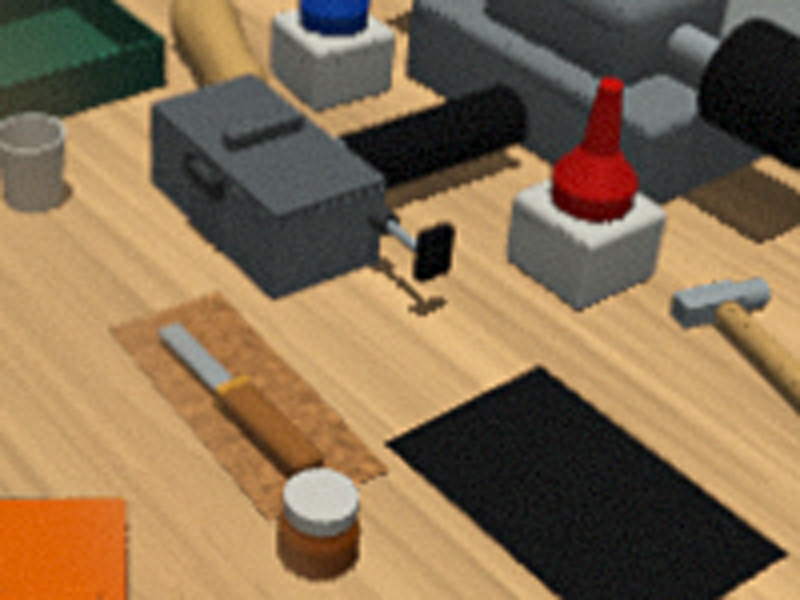

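The crops confirm the choice: the grey cover with its rib is seated on the box, and the dark notch is in the front centre at crop1 (203,238). The lever lies on the cork with its blade to +y and the knob paddle is at crop1 (481,105).

Run:
```python
from h import *
f=lambda c,ox,oy:[((x+.5)/4-.5+ox,(y+.5)/4-.5+oy) for x,y in c]
a=f([(58,60),(371,76),(362,235),(46,217)],210,80)   # RL, RR, FR, FL (left = +y)
b=f([(250,74),(384,182),(277,217),(152,104)],230,150)
t=np.array([tri(p,q) for p,q in zip(a,b)]);print(t.round(4))
z=np.array([onz("top",*p,.093) for p in a]);print(z.round(4),z.mean(0))
x=(z[0]+z[1]-z[2]-z[3]);print("yaw x",np.degrees(np.arctan2(x[1],x[0])), "from y", np.degrees(np.arctan2(-(z[0]+z[3]-z[1]-z[2])[0],(z[0]+z[3]-z[1]-z[2])[1])))
print("side z93",np.array([onz("side",*p,.093) for p in b]).round(4))
n=f([(203,250)],210,80)[0];print("notch",onz("top",*n,.076))
pad=[onz("top",*p,.003)[:2].round(4) for p in f([(306,312),(663,338),(657,488),(297,461)],210,80)];print("pad",pad,np.mean(pad,0))
k=f([(484,74)],210,80)[0];print("knobtop",onz("top",*k,.089),"side",onz("side",*f([(435,229)],230,150)[0],.089))
tp=f([(352,413)],210,80)[0];print("tip",onz("top",*tp,.017), "hend",onz("top",*f([(642,416)],210,80)[0],.022))
c=[(97,99),(172,98),(169,168),(92,165)];cc=[onz("top",*p,.06)[:2].round(3) for p in c];print("crate",cc,np.mean(cc,0))
print("jar",onz("top",*f([(740,463)],210,80)[0],.06),"tub",onz("top",207,176,.07))
```

```text
[[ 0.667   0.1343  0.0918]
 [ 0.6543 -0.0836  0.0888]
 [ 0.5405 -0.0755  0.0899]
 [ 0.5544  0.1403  0.0914]]
[[ 0.6664  0.1342  0.093 ]
 [ 0.6531 -0.0834  0.093 ]
 [ 0.5387 -0.0748  0.093 ]
 [ 0.5526  0.1408  0.093 ]] [0.60270139 0.02919952 0.093     ]
yaw x -3.805792334216585 from y -3.588017856253731
side z93 [[ 0.6659  0.1326  0.093 ]
 [ 0.6494 -0.0883  0.093 ]
 [ 0.5387 -0.0792  0.093 ]
 [ 0.5545  0.1379  0.093 ]]
notch [0.53320717 0.03360611 0.076     ]
pad [array([ 0.5063, -0.0402]), array([ 0.4862, -0.2988]), array([ 0.3767, -0.2892]), array([ 0.3973, -0.0324])] [ 0.441625 -0.16515 ]
knobtop [ 0.65597626 -0.16265831  0.089     ] side [ 0.64245646 -0.16323819  0.089     ]
tip [ 0.42939864 -0.07117566  0.017     ] hend [ 0.42548731 -0.27644284  0.022     ]
crate [array([0.672, 0.509]), array([0.671, 0.287]), array([0.465, 0.288]), array([0.475, 0.509])] [0.57075 0.39825]
jar [ 0.38562683 -0.33434701  0.06      ] tub [0.43979489 0.18000926 0.07      ]
```

```bash
cat >> h.py <<'E'
def Rt(yaw,tilt=0): return Rn.from_euler("z",yaw,degrees=True)*Rn.from_euler("x",180,degrees=True)*Rn.from_euler("y",tilt,degrees=True)
def plan(*wps):
    "waypoints (x,y,z,yaw[,tilt]) -> delta_pos cm, dr deg, each from the one before, the first from the measured pose"
    s=st();p=s["tool_pos"];R=Rn.from_euler("xyz",s["tool_rot"])
    for w in wps:
        q=np.array(w[:3]);Q=Rt(*w[3:])
        d=R.inv().apply(q-p)*100;r=np.degrees((R.inv()*Q).as_rotvec())
        print("dp",d.round(2).tolist(),"dr",r.round(1).tolist(),"rows %.1f"%max(np.linalg.norm(d)/6.25,np.linalg.norm(r)/10.7))
        p,R=q,Q
E
python3 -c "
from h import *
plan((.37,.22,.19,120),(.40,-.03,.19,90),(.427,-.2205,.15,90),(.427,-.2205,.06,90),(.427,-.2205,.008,90))"
```

```text
0.1 [0.207  0.482  0.1929] [-3.1403e+00 -2.0000e-04  2.7358e+00] [ 0.5 -0.1  0.4] 0.0921 0.0 [ 1.02  0.34  1.52  0.    1.28 -0.15]
dp [-25.32, -17.64, 0.31] dr [-0.1, 0.0, 36.7] rows 4.9
dp [-23.15, -9.9, -0.0] dr [-0.0, -0.0, 30.0] rows 4.0
dp [-19.05, 2.7, 4.0] dr [0.0, 0.0, 0.0] rows 3.1
dp [0.0, -0.0, 9.0] dr [0.0, 0.0, 0.0] rows 1.4
dp [0.0, -0.0, 5.2] dr [0.0, 0.0, 0.0] rows 0.8
```

{"fn": "step_arm", "kwargs": {"increments": [{"delta_pos":[-5,-3.5,0],"dr":[0,0,7],"fingers":0},{"delta_pos":[-10,-7,0],"dr":[0,0,15],"fingers":0},{"delta_pos":[-15,-10.5,0],"dr":[0,0,22],"fingers":0},{"delta_pos":[-20,-14,0],"dr":[0,0,30],"fingers":0},{"delta_pos":[-25.3,-17.6,0.3],"dr":[0,0,36.7],"fingers":0}]}}

```text
time: 0.72
tool_pos: [0.37, 0.2205, 0.1907]
tool_rot: [3.141, -0.0, 2.092]
contact_force: [1.0, 0.4, -0.4]
opening: 0.0477
grip_force: 0.0
```

{"fn": "step_arm", "kwargs": {"increments": [{"delta_pos":[-4.6,-2,0],"dr":[0,0,6],"fingers":0},{"delta_pos":[-9.2,-4,0],"dr":[0,0,12],"fingers":0},{"delta_pos":[-13.8,-6,0],"dr":[0,0,18],"fingers":0},{"delta_pos":[-18.4,-8,0],"dr":[0,0,24],"fingers":0},{"delta_pos":[-23.2,-9.9,0],"dr":[0,0,30],"fingers":0}]}}

```text
time: 1.35
tool_pos: [0.3996, -0.0297, 0.1905]
tool_rot: [-3.142, -0.0, 1.568]
contact_force: [-0.1, 0.5, 0.0]
opening: 0.0461
grip_force: 0.0
```

{"fn": "step_arm", "kwargs": {"increments": [{"delta_pos":[-5,0.7,0],"dr":[0,0,0],"fingers":0},{"delta_pos":[-10,1.4,0],"dr":[0,0,0],"fingers":0},{"delta_pos":[-15,2,0],"dr":[0,0,0],"fingers":0},{"delta_pos":[-19,2.7,2],"dr":[0,0,0],"fingers":0},{"delta_pos":[-19,2.7,4],"dr":[0,0,0],"fingers":0}]}}

```text
time: 1.98
tool_pos: [0.4271, -0.2209, 0.1496]
tool_rot: [3.141, 0.001, 1.568]
contact_force: [-0.2, -0.7, 0.1]
opening: 0.0457
grip_force: 0.0
```

Run:
```python
from h import *
plan((.427,-.2205,.06,90),(.427,-.2205,.008,90))
s=pic("side");cv2.imwrite("pics/s1.png",cv2.resize(s[150:300,200:400],None,fx=4,fy=4))
```

```text
1.98 [ 0.4271 -0.2209  0.1496] [3.1415e+00 5.0000e-04 1.5683e+00] [-0.2 -0.7  0.1] 0.0457 0.0 [-0.64  0.3   1.71 -0.    1.13 -0.63]
dp [0.05, -0.01, 8.96] dr [0.0, 0.0, -0.1] rows 1.4
dp [0.0, -0.0, 5.2] dr [0.0, 0.0, 0.0] rows 0.8
```

View pics/s1.png

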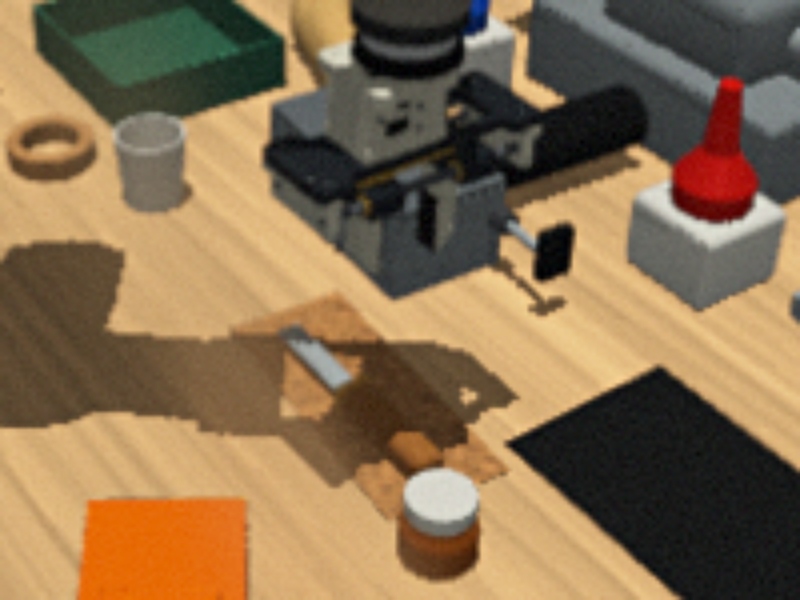

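The side crop shows the lever still in place on the cork, with its tip at (290,330), and the gripper above it. I'll go down and grip.

{"fn": "step_arm", "kwargs": {"increments": [{"delta_pos":[0,0,5],"dr":[0,0,0],"fingers":0},{"delta_pos":[0,0,9],"dr":[0,0,0],"fingers":0},{"delta_pos":[0,0,12],"dr":[0,0,0],"fingers":0},{"delta_pos":[0,0,14.1],"dr":[0,0,0],"fingers":0},{"delta_pos":[0,0,14.1],"dr":[0,0,0],"fingers":0}]}}

```text
time: 2.65
tool_pos: [0.426, -0.2171, 0.0086]
tool_rot: [-3.139, -0.002, 1.572]
contact_force: [-0.4, 0.2, -0.0]
opening: 0.0458
grip_force: 0.0
```

{"fn": "step_arm", "kwargs": {"increments": [{"delta_pos":[0,0,0],"dr":[0,0,0],"fingers":1},{"delta_pos":[0,0,0],"dr":[0,0,0],"fingers":1},{"delta_pos":[0,0,0],"dr":[0,0,0],"fingers":1},{"delta_pos":[0,0,0],"dr":[0,0,0],"fingers":1},{"delta_pos":[0,0,0],"dr":[0,0,0],"fingers":1}], "newtons": 50}}

```text
time: 3.28
tool_pos: [0.427, -0.2182, 0.0097]
tool_rot: [3.141, 0.0, 1.572]
contact_force: [0.9, 0.4, 0.4]
opening: 0.002
grip_force: 0.0
```

{"fn": "step_arm", "kwargs": {"increments": [{"delta_pos":[0,0,-3],"dr":[0,0,0],"fingers":1},{"delta_pos":[0,0,-6],"dr":[0,0,0],"fingers":1},{"delta_pos":[0,0,-9],"dr":[0,0,0],"fingers":1},{"delta_pos":[0,0,-10],"dr":[0,0,0],"fingers":1},{"delta_pos":[0,0,-10],"dr":[0,0,0],"fingers":1}]}}

```text
time: 3.9
tool_pos: [0.427, -0.2182, 0.1096]
tool_rot: [3.141, 0.0, 1.572]
contact_force: [0.7, -0.6, -0.3]
opening: 0.0005
grip_force: 0.0
```

Run:
```python
from h import *
st()
s=pic("side");t=pic("top")
a=cv2.resize(s[160:280,240:340],None,fx=4,fy=4);b=cv2.resize(t[130:230,270:370],None,fx=4,fy=4)
b=cv2.copyMakeBorder(b,0,80,0,0,0);cv2.imwrite("pics/g1.png",np.hstack([a,b]))
```

```text
3.9 [ 0.427  -0.2182  0.1096] [3.1410e+00 3.0000e-04 1.5717e+00] [ 0.7 -0.6 -0.3] 0.0005 0.0 [-0.63  0.35  1.77  0.    1.02 -0.63]
```

View pics/g1.png

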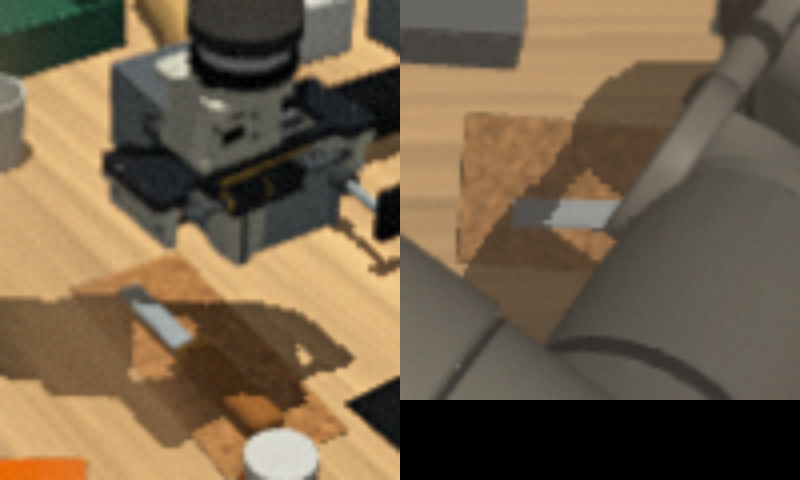

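Run:
```python
from h import *
s=robot.observe();print(proj("side",s["tool_pos"]),proj("top",s["tool_pos"]))
for X in [(.4294,-.0712,.015),(.4268,-.2205,.027),(.4255,-.2764,.027)]: print(proj("side",X),proj("top",X))
# triangulate lever tip and handle end from first pictures
f=lambda x,y,ox,oy:((x+.5)/4-.5+ox,(y+.5)/4-.5+oy)
print(tri(f(352,413,210,80),f(172,328,230,150)),tri(f(642,416,210,80),f(305,468,230,150)))
```

```text
[297.01498751 233.24907505] [355.22618583 177.60692523]
[270.8057037  231.82746709] [297.58576062 183.00051229]
[296.67181121 254.03460249] [350.80541849 182.93691886]
[307.4093481 264.5178145] [370.49371303 183.30632337]
[ 0.43252473 -0.07259369  0.01452718] [ 0.42363889 -0.27576606  0.01967882]
```

Run:
```python
from h import *
s=pic("side")
a=cv2.resize(s[180:280,255:345],None,fx=6,fy=6,interpolation=cv2.INTER_CUBIC);cv2.imwrite("pics/g2.png",a)
```

```text
(no output)
```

View pics/g2.png

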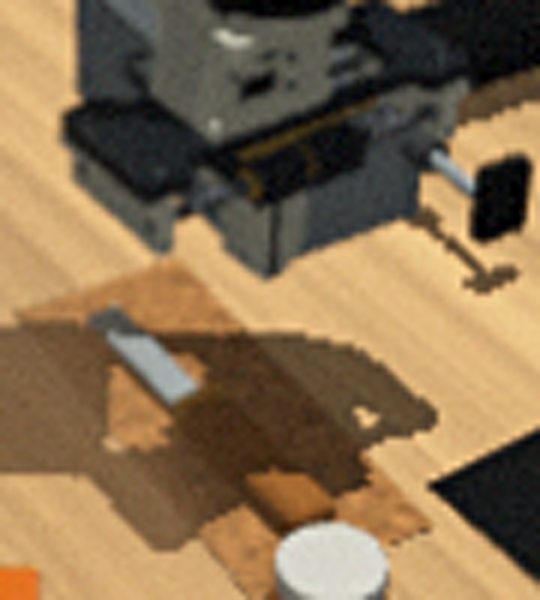

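Run:
```python
from h import *
for dx in(-.065,-.02,0,.02,.065):
  for z in (.1096,.1286,.1756): print(dx,z,((proj("side",(.427+dx,-.2182,z))-[255,180])*6).round())
```

```text
-0.065 0.1096 [147. 364.]
-0.065 0.1286 [147. 334.]
-0.065 0.1756 [148. 257.]
-0.02 0.1096 [221. 332.]
-0.02 0.1286 [223. 302.]
-0.02 0.1756 [225. 225.]
0 0.1096 [254. 318.]
0 0.1286 [255. 288.]
0 0.1756 [259. 211.]
0.02 0.1096 [286. 304.]
0.02 0.1286 [287. 274.]
0.02 0.1756 [292. 198.]
0.065 0.1096 [355. 273.]
0.065 0.1286 [358. 244.]
0.065 0.1756 [364. 168.]
```

Run:
```python
from h import *
print(proj("side",(.207,.482,.194)),proj("side",(.207,.482,.26)))
for sgn in(-1,1):
  for o in(.0,.046,.065):
    d=Rt(156.75).apply([0,sgn*o,0]);print(sgn,o,proj("side",np.array([.207,.482,.194])+d))
print([ (x,y,((proj("side",(.427+x,-.2182+y,.1756))-[255,180])*6).round()) for x in(-.095,.095) for y in(-.0375,.0375)])
a=cv2.imread("pics/side0.png")[85:155,105:175];cv2.imwrite("pics/g3.png",cv2.resize(a,None,fx=6,fy=6,interpolation=cv2.INTER_CUBIC))
```

```text
[145.51678396 142.0755243 ] [142.61819352 126.54199275]
-1 0.0 [145.51678396 142.0755243 ]
-1 0.046 [144.49031745 147.18679369]
-1 0.065 [144.05228241 149.37585904]
1 0.0 [145.51678396 142.0755243 ]
1 0.046 [146.49754446 137.21580761]
1 0.065 [146.88998419 135.27775261]
[(-0.095, -0.0375, array([141., 320.])), (-0.095, 0.0375, array([ 52., 238.])), (0.095, -0.0375, array([459., 185.])), (0.095, 0.0375, array([363., 114.]))]
```

View pics/g3.png

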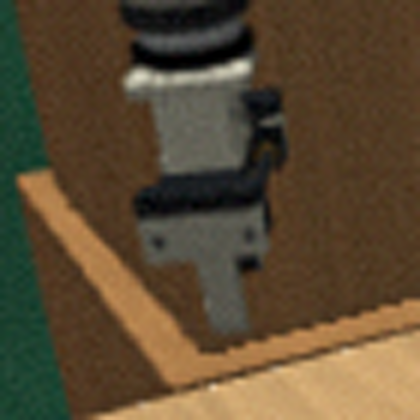

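Run:
```python
from h import *
print("base",proj("side",(0,0,0)),proj("top",(0,0,0)),"tcp top",proj("top",(.207,.482,.194)),proj("top",(.207,.482,.26)))
print("now top",proj("top",(.427,-.218,.11)))
t=cv2.imread("pics/top0.png")
a=cv2.resize(t[215:315,50:150],None,fx=4,fy=4,interpolation=cv2.INTER_CUBIC)
b=cv2.resize(t[284:384,225:325],None,fx=4,fy=4,interpolation=cv2.INTER_CUBIC)
cv2.imwrite("pics/g4.png",np.hstack([a,b]))
```

```text
base [143.12302308 271.1557996 ] [273.24197841 338.4519811 ] tcp top [ 77.09970015 259.92930795] [ 66.21122429 259.29270011]
now top [355.42112519 177.25995224]
```

View pics/g4.png

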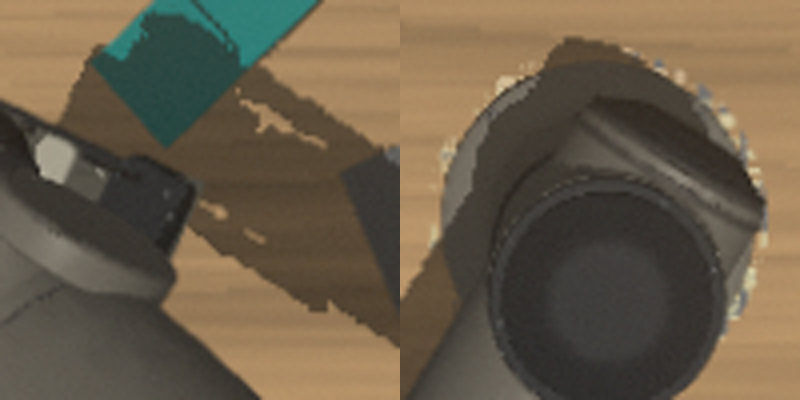

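{"fn": "step_arm", "kwargs": {"increments": [{"delta_pos":[6,-1,0],"dr":[0,0,0],"fingers":1},{"delta_pos":[12,-2,0],"dr":[0,0,0],"fingers":1},{"delta_pos":[18,-3.5,2],"dr":[0,0,0],"fingers":1},{"delta_pos":[23,-5,5],"dr":[0,0,0],"fingers":1},{"delta_pos":[23,-5,9],"dr":[0,0,0],"fingers":1}]}}

```text
time: 4.68
tool_pos: [0.3751, 0.0147, 0.0186]
tool_rot: [-3.141, -0.0, 1.577]
contact_force: [0.9, -0.1, 0.7]
opening: 0.0003
grip_force: 0.0
```

{"fn": "step_arm", "kwargs": {"increments": [{"delta_pos":[0,0,0.2],"dr":[0,0,0],"fingers":1},{"delta_pos":[0,0,0.4],"dr":[0,0,0],"fingers":1},{"delta_pos":[0,0,0.6],"dr":[0,0,0],"fingers":1},{"delta_pos":[0,0,0.8],"dr":[0,0,0],"fingers":1},{"delta_pos":[0,0,1],"dr":[0,0,0],"fingers":1}]}}

```text
time: 5.3
tool_pos: [0.3771, 0.0115, 0.0099]
tool_rot: [3.141, 0.0, 1.571]
contact_force: [0.1, 0.1, -0.1]
opening: -0.0002
grip_force: 0.0
```

Run:
```python
from h import *
s=st();print(proj("side",s["tool_pos"]))
u,v=proj("side",s["tool_pos"]).astype(int)
a=pic("side")[v-60:v+30,u-50:u+50];cv2.imwrite("pics/g5.png",cv2.resize(a,None,fx=6,fy=6,interpolation=cv2.INTER_CUBIC));print(u,v)
```

```text
5.3 [0.3771 0.0115 0.0099] [3.1406e+00 1.0000e-04 1.5711e+00] [ 0.1  0.1 -0.1] -0.0002 0.0 [-0.17  0.37  2.14  0.    0.63 -0.17]
[245.23161782 225.81900544]
245 225
```

View pics/g5.png

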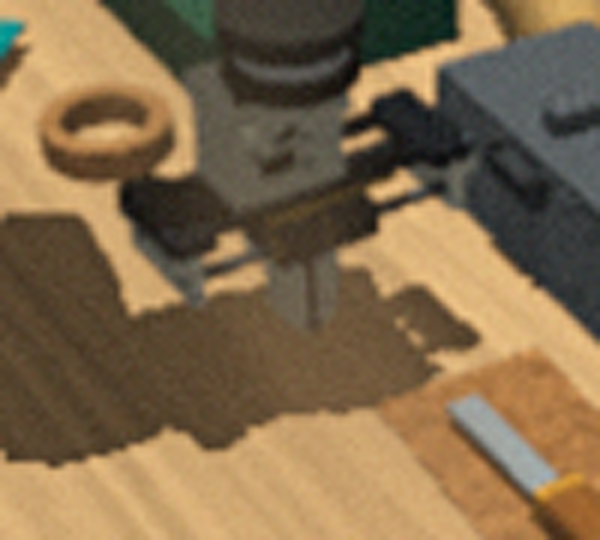

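The fingers are shut with tips at crop (312,328), about 6 px above where the reported TCP projects. The tips look about 23 mm higher than reported, so I'll touch the bench to calibrate.

{"fn": "step_arm", "kwargs": {"increments": [{"delta_pos":[0,0,0.4],"dr":[0,0,0],"fingers":1},{"delta_pos":[0,0,0.6],"dr":[0,0,0],"fingers":1},{"delta_pos":[0,0,0.8],"dr":[0,0,0],"fingers":1},{"delta_pos":[0,0,1.0],"dr":[0,0,0],"fingers":1},{"delta_pos":[0,0,1.0],"dr":[0,0,0],"fingers":1}]}}

```text
time: 5.98
tool_pos: [0.3767, 0.0119, -0.0006]
tool_rot: [-3.141, -0.0, 1.572]
contact_force: [-0.4, 0.3, -0.1]
opening: 0.0002
grip_force: 0.0
```

{"fn": "step_arm", "kwargs": {"increments": [{"delta_pos":[0,0,0.15],"dr":[0,0,0],"fingers":1},{"delta_pos":[0,0,0.3],"dr":[0,0,0],"fingers":1},{"delta_pos":[0,0,0.45],"dr":[0,0,0],"fingers":1},{"delta_pos":[0,0,0.6],"dr":[0,0,0],"fingers":1},{"delta_pos":[0,0,0.7],"dr":[0,0,0],"fingers":1}]}}

```text
time: 6.6
tool_pos: [0.3768, 0.0118, -0.0075]
tool_rot: [-3.142, -0.0, 1.572]
contact_force: [-0.2, 0.4, 0.4]
opening: 0.0003
grip_force: 0.0
```

Already 7 mm below the reported bench level with no contact, so the offset is real. I'll continue.

{"fn": "step_arm", "kwargs": {"increments": [{"delta_pos":[0,0,0.15],"dr":[0,0,0],"fingers":1},{"delta_pos":[0,0,0.3],"dr":[0,0,0],"fingers":1},{"delta_pos":[0,0,0.45],"dr":[0,0,0],"fingers":1},{"delta_pos":[0,0,0.6],"dr":[0,0,0],"fingers":1},{"delta_pos":[0,0,0.7],"dr":[0,0,0],"fingers":1}]}}

```text
time: 7.22
tool_pos: [0.3768, 0.0118, -0.0145]
tool_rot: [3.142, -0.0, 1.572]
contact_force: [-0.7, 0.0, 0.5]
opening: 0.0003
grip_force: 0.0
```

{"fn": "step_arm", "kwargs": {"increments": [{"delta_pos":[0,0,0.1],"dr":[0,0,0],"fingers":1},{"delta_pos":[0,0,0.2],"dr":[0,0,0],"fingers":1},{"delta_pos":[0,0,0.3],"dr":[0,0,0],"fingers":1},{"delta_pos":[0,0,0.4],"dr":[0,0,0],"fingers":1},{"delta_pos":[0,0,0.4],"dr":[0,0,0],"fingers":1}]}}

```text
time: 7.85
tool_pos: [0.3767, 0.0118, -0.0185]
tool_rot: [-3.141, -0.0, 1.572]
contact_force: [0.2, 0.5, 1.2]
opening: 0.0005
grip_force: 0.0
```

{"fn": "step_arm", "kwargs": {"increments": [{"delta_pos":[0,0,0.1],"dr":[0,0,0],"fingers":1},{"delta_pos":[0,0,0.1],"dr":[0,0,0],"fingers":1},{"delta_pos":[0,0,0.2],"dr":[0,0,0],"fingers":1},{"delta_pos":[0,0,0.2],"dr":[0,0,0],"fingers":1},{"delta_pos":[0,0,0.2],"dr":[0,0,0],"fingers":1}]}}

```text
time: 8.48
tool_pos: [0.3768, 0.0118, -0.0204]
tool_rot: [3.142, -0.0, 1.572]
contact_force: [-0.6, 0.2, -0.6]
opening: 0.0003
grip_force: 0.0
```

{"fn": "step_arm", "kwargs": {"increments": [{"delta_pos":[0,0,0.1],"dr":[0,0,0],"fingers":1},{"delta_pos":[0,0,0.1],"dr":[0,0,0],"fingers":1},{"delta_pos":[0,0,0.2],"dr":[0,0,0],"fingers":1},{"delta_pos":[0,0,0.2],"dr":[0,0,0],"fingers":1},{"delta_pos":[0,0,0.2],"dr":[0,0,0],"fingers":1}]}}

```text
time: 9.1
tool_pos: [0.3768, 0.0118, -0.0224]
tool_rot: [-3.142, -0.0, 1.572]
contact_force: [0.1, -0.2, 0.1]
opening: 0.0002
grip_force: 0.0
```

{"fn": "step_arm", "kwargs": {"increments": [{"delta_pos":[0,0,0.1],"dr":[0,0,0],"fingers":1},{"delta_pos":[0,0,0.1],"dr":[0,0,0],"fingers":1},{"delta_pos":[0,0,0.2],"dr":[0,0,0],"fingers":1},{"delta_pos":[0,0,0.2],"dr":[0,0,0],"fingers":1},{"delta_pos":[0,0,0.2],"dr":[0,0,0],"fingers":1}]}}

```text
time: 9.72
tool_pos: [0.3768, 0.0118, -0.0244]
tool_rot: [3.142, -0.0, 1.572]
contact_force: [-0.0, 0.2, -1.1]
opening: 0.0005
grip_force: 0.0
```

{"fn": "step_arm", "kwargs": {"increments": [{"delta_pos":[0,0,0.1],"dr":[0,0,0],"fingers":1},{"delta_pos":[0,0,0.1],"dr":[0,0,0],"fingers":1},{"delta_pos":[0,0,0.2],"dr":[0,0,0],"fingers":1},{"delta_pos":[0,0,0.2],"dr":[0,0,0],"fingers":1},{"delta_pos":[0,0,0.2],"dr":[0,0,0],"fingers":1}]}}

```text
time: 10.35
tool_pos: [0.3768, 0.0118, -0.0264]
tool_rot: [-3.142, -0.0, 1.572]
contact_force: [-0.3, -0.1, -0.6]
opening: 0.0001
grip_force: 0.0
```

Run:
```python
from h import *
s=st()
a=pic("side")[165:255,195:295];cv2.imwrite("pics/g6.png",cv2.resize(a,None,fx=6,fy=6,interpolation=cv2.INTER_CUBIC))
```

```text
10.35 [ 0.3768  0.0118 -0.0264] [-3.1416e+00 -1.0000e-04  1.5717e+00] [-0.3 -0.1 -0.6] 0.0001 0.0 [-0.17  0.45  2.17  0.    0.52 -0.17]
```

View pics/g6.png

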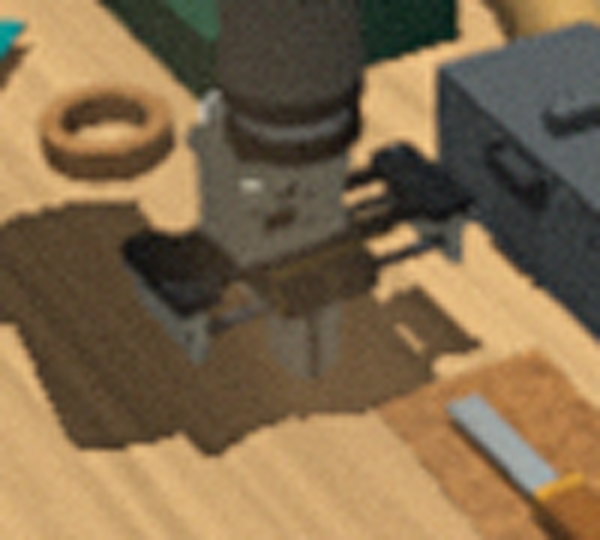

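{"fn": "step_arm", "kwargs": {"increments": [{"delta_pos":[0,0,0.1],"dr":[0,0,0],"fingers":1},{"delta_pos":[0,0,0.1],"dr":[0,0,0],"fingers":1},{"delta_pos":[0,0,0.15],"dr":[0,0,0],"fingers":1},{"delta_pos":[0,0,0.15],"dr":[0,0,0],"fingers":1},{"delta_pos":[0,0,0.15],"dr":[0,0,0],"fingers":1}]}}

```text
time: 11.02
tool_pos: [0.3768, 0.0118, -0.0279]
tool_rot: [3.141, -0.0, 1.572]
contact_force: [0.1, 0.4, -1.1]
opening: 0.0006
grip_force: 0.0
```

{"fn": "step_arm", "kwargs": {"increments": [{"delta_pos":[0,0,0.1],"dr":[0,0,0],"fingers":1},{"delta_pos":[0,0,0.1],"dr":[0,0,0],"fingers":1},{"delta_pos":[0,0,0.15],"dr":[0,0,0],"fingers":1},{"delta_pos":[0,0,0.15],"dr":[0,0,0],"fingers":1},{"delta_pos":[0,0,0.15],"dr":[0,0,0],"fingers":1}]}}

```text
time: 11.65
tool_pos: [0.3768, 0.0118, -0.0294]
tool_rot: [3.142, -0.0, 1.572]
contact_force: [0.8, -0.5, -0.2]
opening: 0.0005
grip_force: 0.0
```

Run:
```python
from h import *
for z in(0,.003,.006,.009): print(z,onz("side",247,227.8,z).round(4))
print(onz("side",247,219.7,.036))
```

```text
0 [0.3827 0.0095 0.    ]
0.003 [0.3808 0.0061 0.003 ]
0.006 [0.379  0.0028 0.006 ]
0.009 [ 0.3771 -0.0006  0.009 ]
[0.38348932 0.00826729 0.036     ]
```

{"fn": "step_arm", "kwargs": {"increments": [{"delta_pos":[0,0,0.1],"dr":[0,0,0],"fingers":1},{"delta_pos":[0,0,0.1],"dr":[0,0,0],"fingers":1},{"delta_pos":[0,0,0.15],"dr":[0,0,0],"fingers":1},{"delta_pos":[0,0,0.15],"dr":[0,0,0],"fingers":1},{"delta_pos":[0,0,0.15],"dr":[0,0,0],"fingers":1}]}}

```text
time: 12.28
tool_pos: [0.3768, 0.0118, -0.0309]
tool_rot: [3.142, -0.0, 1.572]
contact_force: [0.2, 0.3, -0.3]
opening: 0.0002
grip_force: 0.0
```

{"fn": "step_arm", "kwargs": {"increments": [{"delta_pos":[0,0,0.1],"dr":[0,0,0],"fingers":1},{"delta_pos":[0,0,0.1],"dr":[0,0,0],"fingers":1},{"delta_pos":[0,0,0.15],"dr":[0,0,0],"fingers":1},{"delta_pos":[0,0,0.15],"dr":[0,0,0],"fingers":1},{"delta_pos":[0,0,0.15],"dr":[0,0,0],"fingers":1}]}}

```text
time: 12.9
tool_pos: [0.3768, 0.0118, -0.0324]
tool_rot: [-3.142, -0.0, 1.572]
contact_force: [1.0, -0.2, -0.2]
opening: 0.0005
grip_force: 0.0
```

{"fn": "step_arm", "kwargs": {"increments": [{"delta_pos":[0,0,0.1],"dr":[0,0,0],"fingers":1},{"delta_pos":[0,0,0.1],"dr":[0,0,0],"fingers":1},{"delta_pos":[0,0,0.15],"dr":[0,0,0],"fingers":1},{"delta_pos":[0,0,0.15],"dr":[0,0,0],"fingers":1},{"delta_pos":[0,0,0.15],"dr":[0,0,0],"fingers":1}]}}

```text
time: 13.52
tool_pos: [0.3769, 0.0118, -0.033]
tool_rot: [3.141, 0.0, 1.572]
contact_force: [-3.5, 1.1, 17.7]
opening: 0.0004
grip_force: 8.9
```

{"fn": "step_arm", "kwargs": {"increments": [{"delta_pos":[0,0,0.1],"dr":[0,0,0],"fingers":1},{"delta_pos":[0,0,0.1],"dr":[0,0,0],"fingers":1},{"delta_pos":[0,0,0.15],"dr":[0,0,0],"fingers":1},{"delta_pos":[0,0,0.15],"dr":[0,0,0],"fingers":1},{"delta_pos":[0,0,0.15],"dr":[0,0,0],"fingers":1}]}}

```text
time: 14.15
tool_pos: [0.377, 0.0118, -0.0333]
tool_rot: [3.14, 0.0, 1.572]
contact_force: [-8.7, 0.2, 44.1]
opening: 0.0001
grip_force: 22.0
```

Run:
```python
from h import *
s=st();print(proj("side",s["tool_pos"]))
a=pic("side","g7.png")[215:240,235:262]
# column means of grey-ness (finger grey vs brown shadow): saturation
h=cv2.cvtColor(a,cv2.COLOR_BGR2HSV);print(h[:,:,1][::1,4:22:2])
```

```text
14.15 [ 0.377   0.0118 -0.0333] [3.1399e+00 3.0000e-04 1.5719e+00] [-8.7  0.2 44.1] 0.0001 22.0 [-0.17  0.47  2.18 -0.    0.49 -0.17]
[245.62128021 235.38302321]
[[108 132 103 103  95  99 126  98 117]
 [ 83 120 112 108 103 103 101 104 107]
 [ 88 136 104 111 113  96  89 120 121]
 [ 80 109 101 106  95  72  85 110 119]
 [103 101 119  82  76  71  82 127 113]
 [ 86  67  87  78  76  58  86 118 124]
 [109  74  74  69  87  71  82 116 121]
 [105  72  76  64 106  57  78 126 118]
 [112  79  80  71  82  70  89 112 117]
 [107  72  61  80  95  74  97 118 113]
 [120  74  71  68  92  63  94 123 122]
 [119  92  80  76  93  62  96 124 127]
 [123 112  76  72  92  75 121 121 123]
 [123 123  81  67  87  92 123 129 117]
 [128 117 108  88  99 108 123 126 118]
 [124 124 124 111 112 119 114 116 119]
 [118 123 133 124 120 116 124 118 126]
 [119 125 116 119 121 121 117 125 122]
 [131 129 115 126 130 122 123 118 125]
 [113 118 132 120 118 119 115 120 120]
 [131 121 115 121 122 112 115 112 116]
 [121 110 118 120 118 116 108 119 118]
 [118 117 115 110 115 119 118 115 111]
 [113 116 114 112 115 116 116 114 116]
 [115 112 110 118 120 118 119 114 120]]
```

{"fn": "step_arm", "kwargs": {"increments": [{"delta_pos":[0,0,-3],"dr":[0,0,0],"fingers":1},{"delta_pos":[0,0,-6],"dr":[0,0,0],"fingers":0},{"delta_pos":[0,0,-10],"dr":[0,0,0],"fingers":0},{"delta_pos":[0,0,-13],"dr":[0,0,0],"fingers":0},{"delta_pos":[0,0,-13],"dr":[0,0,0],"fingers":0}]}}

```text
time: 14.82
tool_pos: [0.3782, 0.0116, 0.0963]
tool_rot: [3.137, 0.001, 1.572]
contact_force: [-0.4, -0.3, -0.0]
opening: 0.0357
grip_force: 0.0
```

Run:
```python
from h import *
print(onz("side",247,229.5,0))
plan((.427,-.2205,.07,90),(.427,-.2205,-.024,90))
t=pic("top");h=cv2.cvtColor(t,cv2.COLOR_BGR2HSV)
m=np.zeros(t.shape[:2],bool);m[165:200,290:340]=h[165:200,290:340,1]<70
print("blade",rectz("top",m,.015))
```

```text
[0.37776951 0.00122133 0.        ]
14.82 [0.3782 0.0116 0.0963] [3.1367e+00 8.0000e-04 1.5718e+00] [-0.4 -0.3 -0. ] 0.0357 0.0 [-0.17  0.2   2.04  0.    0.9  -0.17]
dp [-23.21, 4.84, 2.67] dr [0.3, 0.0, 0.1] rows 3.8
dp [0.0, -0.0, 9.4] dr [0.0, 0.0, 0.0] rows 1.5
blade [ 432.2 -106.6  113.8   98.6   89.2]
```

{"fn": "step_arm", "kwargs": {"increments": [{"delta_pos":[-5.5,1,0],"dr":[0,0,0],"fingers":0},{"delta_pos":[-11,2,0],"dr":[0,0,0],"fingers":0},{"delta_pos":[-17,3.5,1],"dr":[0,0,0],"fingers":0},{"delta_pos":[-23.2,4.8,2.7],"dr":[0.3,0,0],"fingers":0},{"delta_pos":[-23.2,4.8,2.7],"dr":[0.3,0,0],"fingers":0}]}}

```text
time: 15.5
tool_pos: [0.4243, -0.223, 0.0647]
tool_rot: [-3.134, -0.002, 1.567]
contact_force: [-0.2, 0.3, 0.6]
opening: 0.046
grip_force: 0.0
```

{"fn": "step_arm", "kwargs": {"increments": [{"delta_pos":[0,0,4],"dr":[0,0,0],"fingers":0},{"delta_pos":[0,0,7],"dr":[0,0,0],"fingers":0},{"delta_pos":[0,0,8.5],"dr":[0,0,0],"fingers":0},{"delta_pos":[0,0,9.4],"dr":[0,0,0],"fingers":0},{"delta_pos":[0,0,9.4],"dr":[0,0,0],"fingers":0}]}}

```text
time: 16.12
tool_pos: [0.4245, -0.2199, -0.0265]
tool_rot: [-3.136, -0.0, 1.572]
contact_force: [0.6, 0.5, 0.1]
opening: 0.0457
grip_force: 0.0
```

{"fn": "step_arm", "kwargs": {"increments": [{"delta_pos":[0,0,0],"dr":[0,0,0],"fingers":1},{"delta_pos":[0,0,0],"dr":[0,0,0],"fingers":1},{"delta_pos":[0,0,0],"dr":[0,0,0],"fingers":1},{"delta_pos":[0,0,0],"dr":[0,0,0],"fingers":1},{"delta_pos":[0,0,0],"dr":[0,0,0],"fingers":1}], "newtons": 50}}

```text
time: 16.75
tool_pos: [0.425, -0.2205, -0.0257]
tool_rot: [-3.138, 0.001, 1.572]
contact_force: [-0.5, 1.1, 7.2]
opening: 0.0297
grip_force: 49.6
```

{"fn": "step_arm", "kwargs": {"increments": [{"delta_pos":[0,0,-3],"dr":[0,0,0],"fingers":1},{"delta_pos":[0,0,-7],"dr":[0,0,0],"fingers":1},{"delta_pos":[0,0,-11],"dr":[0,0,0],"fingers":1},{"delta_pos":[0,0,-15.5],"dr":[0,0,0],"fingers":1},{"delta_pos":[0,0,-15.5],"dr":[0,0,0],"fingers":1}]}}

```text
time: 17.38
tool_pos: [0.4269, -0.2214, 0.1316]
tool_rot: [3.141, 0.004, 1.572]
contact_force: [0.0, 0.2, -2.1]
opening: 0.0295
grip_force: 49.6
```

Run:
```python
from h import *
plan((.40,-.09,.13,43),(.365,.0434,.13,-3.7),(.365,.0434,.04,-3.7))
s=pic("side");t=pic("top")
cv2.imwrite("pics/g8.png",np.hstack([s,t])[100:300])
```

```text
17.38 [ 0.4269 -0.2214  0.1316] [3.1413 0.004  1.5717] [ 0.   0.2 -2.1] 0.0295 49.6 [-0.64  0.32  1.74 -0.    1.08 -0.63]
dp [13.14, -2.68, 0.11] dr [0.1, 0.2, 47.1] rows 4.4
dp [6.54, -12.14, -0.0] dr [-0.0, -0.0, 46.7] rows 4.4
dp [-0.0, -0.0, 9.0] dr [0.0, 0.0, 0.0] rows 1.4
```

{"fn": "step_arm", "kwargs": {"increments": [{"delta_pos":[2.6,-0.5,0],"dr":[0,0,9.4],"fingers":1},{"delta_pos":[5.2,-1,0],"dr":[0,0,18.8],"fingers":1},{"delta_pos":[7.8,-1.6,0],"dr":[0,0,28.2],"fingers":1},{"delta_pos":[10.4,-2.1,0],"dr":[0,0,37.6],"fingers":1},{"delta_pos":[13.1,-2.7,0.1],"dr":[0,0,47.1],"fingers":1}]}}

```text
time: 18.1
tool_pos: [0.3968, -0.0879, 0.126]
tool_rot: [-3.135, 0.005, 0.744]
contact_force: [0.8, 0.2, -1.3]
opening: 0.0298
grip_force: 49.6
```

{"fn": "step_arm", "kwargs": {"increments": [{"delta_pos":[1.3,-2.4,0],"dr":[0,0,9.4],"fingers":1},{"delta_pos":[2.6,-4.8,0],"dr":[0,0,18.8],"fingers":1},{"delta_pos":[3.9,-7.2,0],"dr":[0,0,28.2],"fingers":1},{"delta_pos":[5.2,-9.7,0],"dr":[0,0,37.6],"fingers":1},{"delta_pos":[6.5,-12.1,0],"dr":[0,0,46.7],"fingers":1}]}}

```text
time: 18.73
tool_pos: [0.3616, 0.0446, 0.1264]
tool_rot: [3.141, 0.009, -0.071]
contact_force: [-0.0, 0.8, -1.6]
opening: 0.0298
grip_force: 49.6
```

Run:
```python
from h import *
plan((.365,.0434,.13,-3.7),(.365,.0434,.04,-3.7))
s=pic("side");a=cv2.resize(s[130:265,175:325],None,fx=4,fy=4,interpolation=cv2.INTER_CUBIC)
cv2.imwrite("pics/g9.png",a)
```

```text
18.73 [0.3616 0.0446 0.1264] [ 3.1414  0.0091 -0.071 ] [-0.   0.8 -1.6] 0.0298 49.6 [-0.09  0.13  2.02 -0.    1.    1.55]
dp [0.35, 0.1, -0.37] dr [0.0, 0.5, -0.4] rows 0.1
dp [-0.0, -0.0, 9.0] dr [0.0, 0.0, 0.0] rows 1.4
```

{"fn": "step_arm", "kwargs": {"increments": [{"delta_pos":[0.3,0.1,3],"dr":[0,0.5,-0.4],"fingers":1},{"delta_pos":[0.3,0.1,6],"dr":[0,0.5,-0.4],"fingers":1},{"delta_pos":[0.3,0.1,8],"dr":[0,0.5,-0.4],"fingers":1},{"delta_pos":[0.3,0.1,8.6],"dr":[0,0.5,-0.4],"fingers":1},{"delta_pos":[0.3,0.1,8.6],"dr":[0,0.5,-0.4],"fingers":1}]}}

```text
time: 19.4
tool_pos: [0.3653, 0.0423, 0.0414]
tool_rot: [3.141, -0.002, -0.058]
contact_force: [-0.1, -0.3, -1.1]
opening: 0.0297
grip_force: 49.6
```

Run:
```python
from h import *
st()
s=pic("side");t=pic("top")
a=cv2.resize(s[160:235,210:310],None,fx=5,fy=5,interpolation=cv2.INTER_CUBIC)
b=cv2.resize(t[110:185,225:285],None,fx=5,fy=5,interpolation=cv2.INTER_CUBIC)
cv2.imwrite("pics/g10.png",np.hstack([a,b]))
```

```text
19.4 [0.3653 0.0423 0.0414] [ 3.1414e+00 -1.7000e-03 -5.8000e-02] [-0.1 -0.3 -1.1] 0.0297 49.6 [-0.09  0.29  2.13 -0.    0.72  1.54]
```

View pics/g10.png

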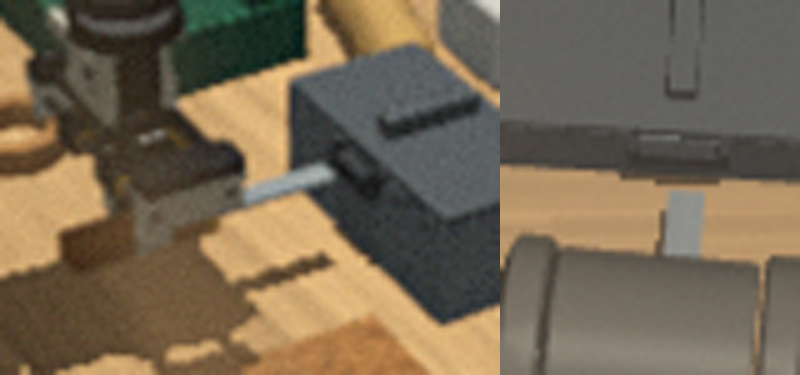

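Side crop: the blade is level, with its tip at (333,174), just in front of the notch at (355,170). Top crop: the tip at (685,192) is in line with the notch at (683,150).

Run:
```python
from h import *
a=(225+185.5/5-.5,110+192.5/5-.5);b=(210+333.5/5-.5,160+174.5/5-.5)
T=tri(a,b);print("tip",T,"z top/side at pred", onz("top",*a,.0845),onz("side",*b,.0824))
# notch opening seen: side crop (357,172) ; top slot centre (683,147)
print("notch",tri((225+183/5-.5,110+150/5-.5),(210+357/5-.5,160+172/5-.5)))
print("proj pred tip",proj("top",(.515,.0336,.0824)),a,proj("side",(.515,.0336,.0824)),b)
for X in[(.5341,.0324,.0805)]: print(proj("top",X),proj("side",X))
plan((.4,.0409,.0395,-3.7),(.4423,.0383,.0395,-3.7))
```

```text
tip [0.51746283 0.02938858 0.0795488 ] z top/side at pred [0.5142779  0.03022328 0.0845    ] [0.51717168 0.02550977 0.0824    ]
notch [0.54186429 0.0315613  0.0722234 ]
proj pred tip [260.36990515 147.94258046] (261.6, 148.0) [274.42453731 193.55834898] (276.2, 194.4)
[260.797976  141.3783079] [278.99485499 192.53816551]
19.5 [0.3661 0.0424 0.0422] [ 3.1413 -0.0041 -0.0581] [-0.   0.6 -0.5] 0.0297 49.6 [-0.09  0.29  2.13 -0.    0.72  1.54]
dp [3.39, -0.05, 0.29] dr [0.0, -0.2, 0.4] rows 0.5
dp [4.24, -0.01, -0.0] dr [0.0, 0.0, 0.0] rows 0.7
```

{"fn": "step_arm", "kwargs": {"increments": [{"delta_pos":[0.5,0,0.15],"dr":[0,-0.2,0.3],"fingers":1},{"delta_pos":[1,0,0.15],"dr":[0,-0.2,0.3],"fingers":1},{"delta_pos":[1.5,0,0.15],"dr":[0,-0.2,0.3],"fingers":1},{"delta_pos":[2,0,0.15],"dr":[0,-0.2,0.3],"fingers":1},{"delta_pos":[2.5,0,0.15],"dr":[0,-0.2,0.3],"fingers":1}]}}

```text
time: 20.12
tool_pos: [0.3911, 0.041, 0.0405]
tool_rot: [3.141, -0.0, -0.064]
contact_force: [-0.8, 0.3, -2.0]
opening: 0.0294
grip_force: 49.6
```

{"fn": "step_arm", "kwargs": {"increments": [{"delta_pos":[0.3,0,0],"dr":[0,0,0],"fingers":1},{"delta_pos":[0.6,0,0],"dr":[0,0,0],"fingers":1},{"delta_pos":[0.9,0,0],"dr":[0,0,0],"fingers":1},{"delta_pos":[1.2,0,0],"dr":[0,0,0],"fingers":1},{"delta_pos":[1.2,0,0],"dr":[0,0,0],"fingers":1}]}}

```text
time: 20.75
tool_pos: [0.403, 0.0402, 0.0405]
tool_rot: [3.141, -0.0, -0.064]
contact_force: [-0.5, -1.2, -3.3]
opening: 0.0294
grip_force: 49.6
```

{"fn": "step_arm", "kwargs": {"increments": [{"delta_pos":[0.4,0,0.1],"dr":[0,0,0],"fingers":1},{"delta_pos":[0.8,0,0.1],"dr":[0,0,0],"fingers":1},{"delta_pos":[1.2,0,0.1],"dr":[0,0,0],"fingers":1},{"delta_pos":[1.6,0,0.1],"dr":[0,0,0],"fingers":1},{"delta_pos":[2.0,0,0.1],"dr":[0,0,0],"fingers":1}]}}

```text
time: 21.38
tool_pos: [0.423, 0.0389, 0.0395]
tool_rot: [3.141, -0.0, -0.064]
contact_force: [0.7, -0.1, -1.9]
opening: 0.0296
grip_force: 49.6
```

{"fn": "step_arm", "kwargs": {"increments": [{"delta_pos":[0.3,0,0],"dr":[0,0,0],"fingers":1},{"delta_pos":[0.6,0,0],"dr":[0,0,0],"fingers":1},{"delta_pos":[0.9,0,0],"dr":[0,0,0],"fingers":1},{"delta_pos":[1.2,0,0],"dr":[0,0,0],"fingers":1},{"delta_pos":[1.2,0,0],"dr":[0,0,0],"fingers":1}]}}

```text
time: 22.0
tool_pos: [0.4349, 0.0382, 0.0395]
tool_rot: [3.141, -0.0, -0.064]
contact_force: [0.4, 0.4, -2.7]
opening: 0.0299
grip_force: 49.6
```

Run:
```python
from h import *
st()
```

```text
22.0 [0.4349 0.0382 0.0395] [ 3.1413e+00 -2.0000e-04 -6.3800e-02] [ 0.4  0.4 -2.7] 0.0299 49.6 [-0.09  0.39  1.96 -0.    0.79  1.55]
```

{"fn": "step_arm", "kwargs": {"increments": [{"delta_pos":[0,0,0.2],"dr":[0,0,0],"fingers":1},{"delta_pos":[0.2,0,0.7],"dr":[0,3,0],"fingers":1},{"delta_pos":[0.45,0,1.2],"dr":[0,6,0],"fingers":1},{"delta_pos":[0.6,0,1.45],"dr":[0,7.5,0],"fingers":1},{"delta_pos":[0.6,0,1.45],"dr":[0,7.5,0],"fingers":1}]}}

```text
time: 22.62
tool_pos: [0.4396, 0.0379, 0.0247]
tool_rot: [3.141, -0.129, -0.064]
contact_force: [-1.8, -0.3, -0.9]
opening: 0.0294
grip_force: 49.6
```

Run:
```python
from h import *
def W(th):
    c,s=np.cos(np.radians(th)),np.sin(np.radians(th));f=-.099*c+.039*s+.099;d=-.039+.099*s+.039*c
    return (.4349+f*.998,.0382-f*.0645,.0375-d,-3.7,th)
for th in(10,12.5,15,17.5,20): plan(W(th))
```

```text
22.62 [0.4396 0.0379 0.0247] [ 3.1414 -0.129  -0.0637] [-1.8 -0.3 -0.9] 0.0294 49.6 [-0.09  0.37  2.08  0.01  0.56  1.54]
dp [0.31, 0.0, 0.42] dr [0.0, 2.6, 0.1] rows 0.2
22.62 [0.4396 0.0379 0.0247] [ 3.1414 -0.129  -0.0637] [-1.8 -0.3 -0.9] 0.0294 49.6 [-0.09  0.37  2.08  0.01  0.56  1.54]
dp [0.51, 0.0, 0.84] dr [0.0, 5.1, 0.1] rows 0.5
22.62 [0.4396 0.0379 0.0247] [ 3.1414 -0.129  -0.0637] [-1.8 -0.3 -0.9] 0.0294 49.6 [-0.09  0.37  2.08  0.01  0.56  1.54]
dp [0.73, 0.0, 1.25] dr [0.0, 7.6, 0.1] rows 0.7
22.62 [0.4396 0.0379 0.0247] [ 3.1414 -0.129  -0.0637] [-1.8 -0.3 -0.9] 0.0294 49.6 [-0.09  0.37  2.08  0.01  0.56  1.54]
dp [0.96, 0.0, 1.65] dr [-0.0, 10.1, 0.1] rows 0.9
22.62 [0.4396 0.0379 0.0247] [ 3.1414 -0.129  -0.0637] [-1.8 -0.3 -0.9] 0.0294 49.6 [-0.09  0.37  2.08  0.01  0.56  1.54]
dp [1.21, 0.0, 2.04] dr [-0.0, 12.6, 0.1] rows 1.2
```

{"fn": "step_arm", "kwargs": {"increments": [{"delta_pos":[0.15,0,0.2],"dr":[0,1.3,0],"fingers":1},{"delta_pos":[0.3,0,0.4],"dr":[0,2.6,0],"fingers":1},{"delta_pos":[0.4,0,0.6],"dr":[0,3.8,0],"fingers":1},{"delta_pos":[0.5,0,0.85],"dr":[0,5,0],"fingers":1},{"delta_pos":[0.5,0,0.85],"dr":[0,5,0],"fingers":1}]}}

```text
time: 23.25
tool_pos: [0.4448, 0.0376, 0.0169]
tool_rot: [3.141, -0.215, -0.064]
contact_force: [-5.8, -2.9, -0.9]
opening: 0.0298
grip_force: 50.0
```

Run:
```python
from h import *
st()
t0=cv2.imread("pics/top0.png");t=pic("top","t11.png");s=pic("side","s11.png")
# shift of the cover's front edge: dark line rows in the top view for clean columns
for c in (235,245,280,290): 
    print(c,t0[120:150,c].mean(1).round().astype(int),t[120:150,c].mean(1).round().astype(int))
```

```text
23.25 [0.4448 0.0376 0.0169] [ 3.1415 -0.2146 -0.0637] [-5.8 -2.9 -0.9] 0.0298 50.0 [-0.09  0.37  2.15  0.02  0.41  1.53]
235 [ 94  96  95  95  94  96  94  94  94  94  95  95  95  96  93  78  67  67
  67  67  66  66  67  82 137 141 139 139 140 141] [ 95  96  97  97  97  95  97  94  99  97  98  97 100  84  71 101  78  70
  72  70  70  70  69  86 142 149 145 146 145 147]
245 [ 94  95  95  97  93  95  95  95  95  96  96  95  95  96  97  76  76  63
  66  67  65  66  67  67 115 139 140 139 142 143] [ 97  97  95  96  97  97  95  97  97  97  96  96  97  98  71 110  88  68
  69  68  67  70  69  68 122 146 145 146 147 148]
280 [ 95  94  95  94  93  94  94  94  97  96  96  95  94  95  95  95  97  79
  65  61  67  66  67  65  67  65 114 136 142 146] [ 97  96  96  95  95  96  96  95  95  97  96  97  95  97  97  97  74 111
  89  69  66  69  69  70  65  67 119 142 149 151]
290 [ 97  94  96  96  96  96  96  96  95  97  94  97  96  96  95  96  95  96
  68  65  62  65  66  66  65  64  66 131 141 145] [ 98  96  94  95  95  94  94  98  97  96  96  98  96  98  98  97  98  71
 110  81  66  68  70  70  69  67  67 134 149 150]
```

Run:
```python
from h import *
a=cv2.imread("pics/side0.png").mean(2);b=cv2.imread("pics/s11.png").mean(2)
for c in (284,288,292,296): 
    print(c,a[188:212,c].round().astype(int),b[188:212,c].round().astype(int))
U=np.array([.602,.028,0]);R=Rn.from_euler("z",-3.7,degrees=True)
for z in(.093,.098,.103): print(z,proj("side",U+R.apply([-.058,-.08,z])),proj("side",U+R.apply([-.058,-.08,z-.008])))
```

```text
284 [94 94 83 54 42 50 52 39 22 24 29 25 39 52 52 53 55 47 45 51 47 45 52 47] [ 78  56  54  99 118 112  69  32  24  28  31  33  45  54  46  51  53  49
  46  54  48  49  47  52]
288 [82 93 95 92 98 90 68 52 62 70 54 46 50 55 57 53 56 51 51 53 51 51 56 50] [95 97 95 87 65 48 77 80 75 68 58 53 51 57 55 55 59 61 58 57 57 56 56 53]
292 [93 91 94 91 96 90 89 94 90 86 56 45 48 54 54 57 51 56 56 52 54 54 56 56] [92 96 95 94 99 94 99 86 61 44 79 91 74 56 54 53 55 55 57 61 59 56 62 59]
296 [91 93 97 91 93 90 93 90 90 97 92 95 94 74 54 58 52 50 54 55 55 51 49 60] [94 91 93 91 90 94 89 91 99 96 96 68 50 47 60 75 69 51 53 56 58 60 57 53]
0.093 [293.47570332 199.60393453] [293.40447045 201.52044154]
0.098 [293.52037274 198.39965078] [293.44895664 200.32411327]
0.103 [293.56515665 197.19036444] [293.49355735 199.12281984]
```

The cover's front edge moved up about 2 px in both views, roughly 9 to 10 mm. A rim gap is visible and the load is gone, so it has sprung. I'll withdraw the lever.

{"fn": "step_arm", "kwargs": {"increments": [{"delta_pos":[-0.25,0,-0.45],"dr":[0,-2.5,0],"fingers":1},{"delta_pos":[-0.4,0,-0.8],"dr":[0,-5,0],"fingers":1},{"delta_pos":[-1.2,0,-0.8],"dr":[0,-5,0],"fingers":1},{"delta_pos":[-2,0,-0.8],"dr":[0,-5,0],"fingers":1},{"delta_pos":[-3,0,-0.8],"dr":[0,-5,0],"fingers":1}]}}

```text
time: 23.98
tool_pos: [0.4161, 0.0394, 0.0188]
tool_rot: [3.141, -0.134, -0.064]
contact_force: [1.2, 0.7, 3.2]
opening: 0.0299
grip_force: 49.9
```

{"fn": "step_arm", "kwargs": {"increments": [{"delta_pos":[-1.2,0,0],"dr":[0,0,0],"fingers":1},{"delta_pos":[-2.4,0,0],"dr":[0,0,0],"fingers":1},{"delta_pos":[-3.6,0,0],"dr":[0,0,0],"fingers":1},{"delta_pos":[-4.8,0,0],"dr":[0,0,0],"fingers":1},{"delta_pos":[-5,0,0],"dr":[0,0,0],"fingers":1}]}}

```text
time: 24.6
tool_pos: [0.3644, 0.0428, 0.0115]
tool_rot: [3.141, -0.128, -0.064]
contact_force: [0.4, -0.6, -1.0]
opening: 0.0299
grip_force: 49.9
```

Run:
```python
from h import *
plan((.365,.0434,.13,-3.7),(.40,-.08,.13,41),(.438,-.2125,.13,85.5),(.438,-.2125,-.02,85.5))
a=cv2.imread("pics/side0.png").mean(2);b=pic("side","s12.png").mean(2)
for c in (292,296): print(c,a[188:212,c].round().astype(int),b[188:212,c].round().astype(int))
```

```text
24.6 [0.3644 0.0428 0.0115] [ 3.1414 -0.1285 -0.0636] [ 0.4 -0.6 -1. ] 0.0299 49.9 [-0.1   0.3   2.28  0.01  0.43  1.53]
dp [1.57, -0.07, -11.74] dr [0.0, -7.4, 0.1] rows 1.9
dp [4.29, 12.09, 0.0] dr [0.0, 0.0, -44.7] rows 4.2
dp [-5.82, 12.49, 0.0] dr [0.0, 0.0, -44.5] rows 4.2
dp [0.0, -0.0, 15.0] dr [0.0, 0.0, 0.0] rows 2.4
292 [93 91 94 91 96 90 89 94 90 86 56 45 48 54 54 57 51 56 56 52 54 54 56 56] [94 93 93 91 97 94 97 76 52 51 83 87 73 58 61 57 57 58 53 57 52 56 55 54]
296 [91 93 97 91 93 90 93 90 90 97 92 95 94 74 54 58 52 50 54 55 55 51 49 60] [95 93 95 95 95 93 92 97 96 97 90 64 42 54 64 86 68 58 52 62 57 56 62 59]
```

The cover stays up without the lever. I'll lay the lever back.

{"fn": "step_arm", "kwargs": {"increments": [{"delta_pos":[0,0,-3],"dr":[0,0,0],"fingers":1},{"delta_pos":[0.4,0,-6],"dr":[0,-3,0],"fingers":1},{"delta_pos":[1,0,-9],"dr":[0,-7.4,0],"fingers":1},{"delta_pos":[1.6,0,-11.7],"dr":[0,-7.4,0],"fingers":1},{"delta_pos":[1.6,0,-11.7],"dr":[0,-7.4,0],"fingers":1}]}}

```text
time: 25.28
tool_pos: [0.3687, 0.0424, 0.1314]
tool_rot: [3.141, -0.006, -0.064]
contact_force: [-0.7, -0.2, -2.4]
opening: 0.0295
grip_force: 49.9
```

{"fn": "step_arm", "kwargs": {"increments": [{"delta_pos":[0.9,2.4,0],"dr":[0,0,-9],"fingers":1},{"delta_pos":[1.7,4.8,0],"dr":[0,0,-18],"fingers":1},{"delta_pos":[2.6,7.2,0],"dr":[0,0,-27],"fingers":1},{"delta_pos":[3.4,9.7,0],"dr":[0,0,-36],"fingers":1},{"delta_pos":[4.3,12.1,0],"dr":[0,0,-44.7],"fingers":1}]}}

```text
time: 25.9
tool_pos: [0.4012, -0.0814, 0.1287]
tool_rot: [-3.141, -0.0, 0.721]
contact_force: [-0.0, 0.8, -1.4]
opening: 0.0294
grip_force: 49.9
```

{"fn": "step_arm", "kwargs": {"increments": [{"delta_pos":[-1.2,2.5,0],"dr":[0,0,-9],"fingers":1},{"delta_pos":[-2.4,5,0],"dr":[0,0,-18],"fingers":1},{"delta_pos":[-3.6,7.5,0],"dr":[0,0,-27],"fingers":1},{"delta_pos":[-4.7,10,0],"dr":[0,0,-36],"fingers":1},{"delta_pos":[-5.8,12.5,0],"dr":[0,0,-44.5],"fingers":1}]}}

```text
time: 26.52
tool_pos: [0.4398, -0.2137, 0.1285]
tool_rot: [-3.141, -0.001, 1.498]
contact_force: [0.4, 0.5, -1.3]
opening: 0.0292
grip_force: 49.9
```

Run:
```python
from h import *
plan((.438,-.2125,-.01,85.5),(.438,-.2125,-.0245,85.5))
```

```text
26.52 [ 0.4398 -0.2137  0.1285] [-3.1412e+00 -1.1000e-03  1.4979e+00] [ 0.4  0.5 -1.3] 0.0292 49.9 [-0.61  0.34  1.72  0.    1.08 -0.54]
dp [0.09, -0.18, 13.85] dr [-0.0, -0.1, 0.3] rows 2.2
dp [0.0, -0.0, 1.45] dr [0.0, 0.0, 0.0] rows 0.2
```

{"fn": "step_arm", "kwargs": {"increments": [{"delta_pos":[0.1,-0.1,5],"dr":[0,0,0],"fingers":1},{"delta_pos":[0.1,-0.1,9],"dr":[0,0,0],"fingers":1},{"delta_pos":[0.1,-0.1,12],"dr":[0,0,0],"fingers":1},{"delta_pos":[0.1,-0.1,13.8],"dr":[0,0,0],"fingers":1},{"delta_pos":[0.1,-0.1,13.8],"dr":[0,0,0],"fingers":1}]}}

```text
time: 27.15
tool_pos: [0.4379, -0.211, -0.0101]
tool_rot: [-3.139, -0.002, 1.493]
contact_force: [0.8, -0.4, -2.0]
opening: 0.0295
grip_force: 49.9
```

{"fn": "step_arm", "kwargs": {"increments": [{"delta_pos":[0,0,0.3],"dr":[0,0,0],"fingers":1},{"delta_pos":[0,0,0.6],"dr":[0,0,0],"fingers":1},{"delta_pos":[0,0,0.9],"dr":[0,0,0],"fingers":1},{"delta_pos":[0,0,1.2],"dr":[0,0,0],"fingers":1},{"delta_pos":[0,0,1.3],"dr":[0,0,0],"fingers":1}]}}

```text
time: 27.78
tool_pos: [0.4397, -0.2122, -0.0208]
tool_rot: [3.14, 0.0, 1.493]
contact_force: [0.2, -0.8, -2.6]
opening: 0.0293
grip_force: 49.9
```

Down 4 mm more, then release and rise.

{"fn": "step_arm", "kwargs": {"increments": [{"delta_pos":[0,0,0.1],"dr":[0,0,0],"fingers":1},{"delta_pos":[0,0,0.2],"dr":[0,0,0],"fingers":1},{"delta_pos":[0,0,0.3],"dr":[0,0,0],"fingers":1},{"delta_pos":[0,0,0.4],"dr":[0,0,0],"fingers":1},{"delta_pos":[0,0,0.4],"dr":[0,0,0],"fingers":1}]}}

```text
time: 28.4
tool_pos: [0.4397, -0.2122, -0.0248]
tool_rot: [3.14, 0.0, 1.493]
contact_force: [-0.2, -0.0, -0.6]
opening: 0.0297
grip_force: 49.9
```

{"fn": "step_arm", "kwargs": {"increments": [{"delta_pos":[0,0,0],"dr":[0,0,0],"fingers":0.3},{"delta_pos":[0,0,0],"dr":[0,0,0],"fingers":0},{"delta_pos":[0,0,0],"dr":[0,0,0],"fingers":0},{"delta_pos":[0,0,-1],"dr":[0,0,0],"fingers":0},{"delta_pos":[0,0,-4],"dr":[0,0,0],"fingers":0}]}}

```text
time: 29.02
tool_pos: [0.4388, -0.2117, 0.0152]
tool_rot: [-3.141, -0.001, 1.493]
contact_force: [0.8, 0.6, -0.0]
opening: 0.0463
grip_force: 0.0
```

{"fn": "step_arm", "kwargs": {"increments": [{"delta_pos":[0,0,-5],"dr":[0,0,0],"fingers":0},{"delta_pos":[0,0,-10],"dr":[0,0,0],"fingers":0},{"delta_pos":[0,0,-15],"dr":[0,0,0],"fingers":0},{"delta_pos":[0,0,-15],"dr":[0,0,0],"fingers":0},{"delta_pos":[0,0,-15],"dr":[0,0,0],"fingers":0}]}}

```text
time: 29.65
tool_pos: [0.439, -0.2119, 0.1652]
tool_rot: [3.14, 0.0, 1.493]
contact_force: [-0.4, -0.4, -0.2]
opening: 0.046
grip_force: 0.0
```

Run:
```python
from h import *
# rib: cover tilts about the rear edge; grip rib centre, along box x, closing along box y
plan((.50,-.06,.17,20),(.60,.028,.13,-3.7),(.60,.028,.09,-3.7))
```

```text
29.65 [ 0.439  -0.2119  0.1652] [3.1401e+00 1.0000e-04 1.4931e+00] [-0.4 -0.4 -0.2] 0.046 0.0 [-0.61  0.3   1.67  0.    1.17 -0.53]
dp [15.62, 4.9, -0.48] dr [0.1, -0.0, 65.6] rows 6.1
dp [12.41, -4.85, 4.0] dr [-0.0, -0.0, 23.7] rows 2.2
dp [-0.0, -0.0, 4.0] dr [0.0, 0.0, 0.0] rows 0.6
```

{"fn": "step_arm", "kwargs": {"increments": [{"delta_pos":[1.6,0.5,0],"dr":[0,0,9],"fingers":0},{"delta_pos":[3.2,1,0],"dr":[0,0,18],"fingers":0},{"delta_pos":[6,2,0],"dr":[0,0,27],"fingers":0},{"delta_pos":[9,3,0],"dr":[0,0,36],"fingers":0},{"delta_pos":[12,4,0],"dr":[0,0,45],"fingers":0}]}}

```text
time: 30.28
tool_pos: [0.4879, -0.0945, 0.1636]
tool_rot: [-3.14, 0.001, 0.702]
contact_force: [0.8, 0.8, 0.5]
opening: 0.0458
grip_force: 0.0
```

Run:
```python
from h import *
plan((.60,.028,.13,-3.7))
t=pic("top","t13.png");h=cv2.cvtColor(t,cv2.COLOR_BGR2HSV)
m=np.zeros(t.shape[:2],bool);m[165:205,285:390]=h[165:205,285:390,1]<70;print("blade",rectz("top",m,.017))
```

```text
30.27 [ 0.4879 -0.0945  0.1636] [-3.1397e+00  8.0000e-04  7.0220e-01] [0.8 0.8 0.5] 0.0458 0.0 [-0.35  0.32  1.65  0.    1.18  0.52]
dp [16.47, -2.1, 3.35] dr [-0.1, 0.1, 43.9] rows 4.1
blade [ 425.  -122.6  175.4  112.3   89.8]
```

{"fn": "step_arm", "kwargs": {"increments": [{"delta_pos":[4,-0.5,0],"dr":[0,0,9],"fingers":0},{"delta_pos":[8,-1,0],"dr":[0,0,18],"fingers":0},{"delta_pos":[12,-1.5,1],"dr":[0,0,27],"fingers":0},{"delta_pos":[16.5,-2.1,2],"dr":[0,0,36],"fingers":0},{"delta_pos":[16.5,-2.1,3.3],"dr":[0,0,43.9],"fingers":0}]}}

```text
time: 30.95
tool_pos: [0.6009, 0.0299, 0.1299]
tool_rot: [-3.141, 0.001, -0.06]
contact_force: [-0.7, 0.2, 0.3]
opening: 0.0459
grip_force: 0.0
```

Run:
```python
from h import *
plan((.60,.028,.09,-3.7),(.60,.028,.07,-3.7))
```

```text
30.95 [0.6009 0.0299 0.1299] [-3.1412e+00  8.0000e-04 -5.9600e-02] [-0.7  0.2  0.3] 0.0459 0.0 [-0.08  0.54  1.4   0.    1.21  1.55]
dp [-0.07, 0.2, 3.99] dr [-0.0, 0.0, 0.3] rows 0.6
dp [-0.0, -0.0, 2.0] dr [0.0, 0.0, 0.0] rows 0.3
```

{"fn": "step_arm", "kwargs": {"increments": [{"delta_pos":[0,0.2,2],"dr":[0,0,0.3],"fingers":0},{"delta_pos":[0,0.2,4],"dr":[0,0,0.3],"fingers":0},{"delta_pos":[0,0.2,5],"dr":[0,0,0.3],"fingers":0},{"delta_pos":[0,0.2,5.5],"dr":[0,0,0.3],"fingers":0},{"delta_pos":[0,0.2,5.7],"dr":[0,0,0.3],"fingers":0}]}}

```text
time: 31.58
tool_pos: [0.6004, 0.0255, 0.0754]
tool_rot: [3.141, -0.002, -0.064]
contact_force: [0.6, -0.2, 0.7]
opening: 0.046
grip_force: 0.0
```

{"fn": "step_arm", "kwargs": {"increments": [{"delta_pos":[0,0,0.1],"dr":[0,0,0],"fingers":0.4},{"delta_pos":[0,0,0.2],"dr":[0,0,0],"fingers":1},{"delta_pos":[0,0,0.2],"dr":[0,0,0],"fingers":1},{"delta_pos":[0,0,0.2],"dr":[0,0,0],"fingers":1},{"delta_pos":[0,0,0.2],"dr":[0,0,0],"fingers":1}], "newtons": 50}}

```text
time: 32.2
tool_pos: [0.6007, 0.0287, 0.0742]
tool_rot: [-3.137, -0.003, -0.063]
contact_force: [0.2, 10.6, 2.5]
opening: 0.0153
grip_force: 50.0
```

{"fn": "step_arm", "kwargs": {"increments": [{"delta_pos":[0,0,0],"dr":[0,0,0],"fingers":0.4},{"delta_pos":[0,-0.1,0.1],"dr":[0,0,0],"fingers":0.4},{"delta_pos":[0,-0.1,0.2],"dr":[0,0,0],"fingers":0.4},{"delta_pos":[0,-0.1,0.4],"dr":[0,0,0],"fingers":0.4},{"delta_pos":[0,-0.1,0.4],"dr":[0,0,0],"fingers":0.4}]}}

```text
time: 32.83
tool_pos: [0.6003, 0.0263, 0.0692]
tool_rot: [3.141, -0.001, -0.064]
contact_force: [0.3, -0.6, 0.2]
opening: 0.0272
grip_force: 0.0
```

{"fn": "step_arm", "kwargs": {"increments": [{"delta_pos":[0,0,0],"dr":[0,0,0],"fingers":1},{"delta_pos":[0,0,0],"dr":[0,0,0],"fingers":1},{"delta_pos":[0,0,0],"dr":[0,0,0],"fingers":1},{"delta_pos":[0,0,0],"dr":[0,0,0],"fingers":1},{"delta_pos":[0,0,0],"dr":[0,0,0],"fingers":1}], "newtons": 55}}

```text
time: 33.45
tool_pos: [0.6006, 0.0287, 0.0695]
tool_rot: [-3.139, -0.002, -0.064]
contact_force: [1.2, 7.6, -0.5]
opening: 0.0152
grip_force: 55.0
```

{"fn": "step_arm", "kwargs": {"increments": [{"delta_pos":[0,0,-0.5],"dr":[0,0,0],"fingers":1},{"delta_pos":[0,0,-1],"dr":[0,0,0],"fingers":1},{"delta_pos":[0,0,-1.6],"dr":[0,0,0],"fingers":1},{"delta_pos":[0,0,-2.4],"dr":[0,0,0],"fingers":1},{"delta_pos":[0,0,-3.2],"dr":[0,0,0],"fingers":1}]}}

```text
time: 34.08
tool_pos: [0.6003, 0.0262, 0.1018]
tool_rot: [3.141, -0.002, -0.063]
contact_force: [0.2, -0.3, -2.1]
opening: 0.0155
grip_force: 55.0
```

{"fn": "step_arm", "kwargs": {"increments": [{"delta_pos":[0,0,-1.5],"dr":[0,0,0],"fingers":1},{"delta_pos":[0,0,-3],"dr":[0,0,0],"fingers":1},{"delta_pos":[0,0,-5],"dr":[0,0,0],"fingers":1},{"delta_pos":[0,0,-7],"dr":[0,0,0],"fingers":1},{"delta_pos":[0,0,-7],"dr":[0,0,0],"fingers":1}]}}

```text
time: 34.7
tool_pos: [0.6015, 0.0263, 0.174]
tool_rot: [3.141, -0.006, -0.064]
contact_force: [0.3, -0.2, -2.0]
opening: 0.0155
grip_force: 55.0
```

Run:
```python
from h import *
t=pic("top","t14.png");s=pic("side","s14.png")
plan((.592,-.18,.172,-3.7),(.587,-.402,.172,0,-4),(.587,-.402,.05,0,-4),(.587,-.402,.010,0,-4))
a=cv2.resize(s[130:240,240:360],None,fx=4,fy=4,interpolation=cv2.INTER_CUBIC)
b=cv2.resize(t[80:190,215:295],None,fx=4,fy=4,interpolation=cv2.INTER_CUBIC)
cv2.imwrite("pics/g14.png",np.hstack([a,b]))
```

```text
34.8 [0.6001 0.0264 0.1715] [ 3.1412e+00 -1.8000e-03 -6.3800e-02] [-1.1 -0.4 -1.4] 0.0157 55.0 [-0.08  0.5   1.34 -0.    1.3   1.55]
dp [0.51, 20.65, -0.05] dr [0.0, -0.1, 0.0] rows 3.3
dp [0.93, 22.19, 0.0] dr [-0.1, -4.0, -3.7] rows 3.6
dp [0.85, -0.0, 12.17] dr [0.0, 0.0, 0.0] rows 2.0
dp [0.28, -0.0, 3.99] dr [0.0, 0.0, 0.0] rows 0.6
```

{"fn": "step_arm", "kwargs": {"increments": [{"delta_pos":[0.1,4,0],"dr":[0,0,0],"fingers":1},{"delta_pos":[0.2,8,0],"dr":[0,0,0],"fingers":1},{"delta_pos":[0.3,12,0],"dr":[0,0,0],"fingers":1},{"delta_pos":[0.4,16,0],"dr":[0,0,0],"fingers":1},{"delta_pos":[0.5,20.6,0],"dr":[0,0,0],"fingers":1}]}}

```text
time: 35.42
tool_pos: [0.5915, -0.1802, 0.1704]
tool_rot: [-3.141, 0.0, -0.063]
contact_force: [0.4, -0.0, -2.0]
opening: 0.0157
grip_force: 55.0
```

{"fn": "step_arm", "kwargs": {"increments": [{"delta_pos":[0.2,5,0],"dr":[0,-1,-1],"fingers":1},{"delta_pos":[0.4,10,0],"dr":[0,-2,-2],"fingers":1},{"delta_pos":[0.6,15,0],"dr":[0,-3,-3],"fingers":1},{"delta_pos":[0.8,19,0],"dr":[0,-4,-3.7],"fingers":1},{"delta_pos":[0.9,22.2,0],"dr":[0,-4,-3.7],"fingers":1}]}}

```text
time: 36.05
tool_pos: [0.5863, -0.403, 0.1696]
tool_rot: [-3.138, 0.07, 0.0]
contact_force: [-0.1, -0.4, -1.3]
opening: 0.0147
grip_force: 55.0
```

Run:
```python
from h import *
plan((.587,-.402,.04,0,-4),(.587,-.402,.012,0,-4))
t=pic("top","t15.png");s=pic("side","s15.png")
a=cv2.resize(s[170:320,300:440],None,fx=3,fy=3,interpolation=cv2.INTER_CUBIC)
b=cv2.resize(t[80:180,215:335],None,fx=3,fy=3,interpolation=cv2.INTER_CUBIC)
b=cv2.copyMakeBorder(b,0,150,0,0,0);cv2.imwrite("pics/g15.png",np.hstack([a,b]))
```

```text
36.05 [ 0.5863 -0.403   0.1696] [-3.1381e+00  7.0300e-02  3.0000e-04] [-0.1 -0.4 -1.3] 0.0147 55.0 [-0.69  0.77  0.86 -0.04  1.57  0.88]
dp [0.98, -0.05, 12.92] dr [-0.2, 0.0, 0.0] rows 2.1
dp [0.2, -0.0, 2.79] dr [0.0, 0.0, 0.0] rows 0.4
```

View pics/g15.png

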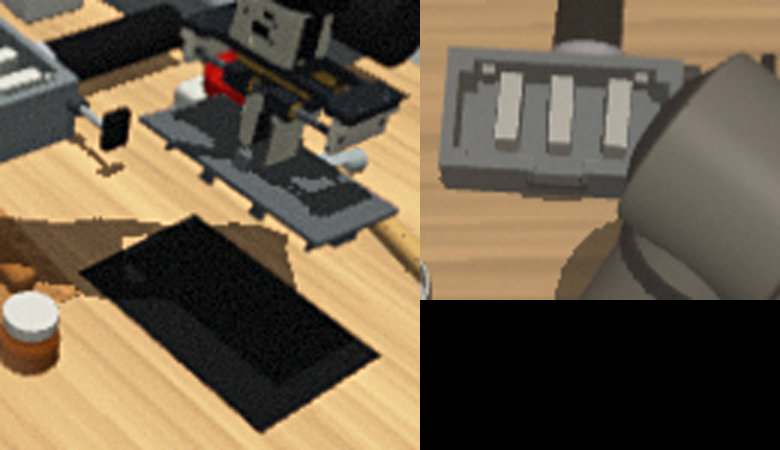

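The cover is held roughly level over the mat. Three filters are visible in the open box at crop (508,108), (561,113) and (617,118).

{"fn": "step_arm", "kwargs": {"increments": [{"delta_pos":[0.2,0,3],"dr":[0,0,0],"fingers":1},{"delta_pos":[0.4,0,6],"dr":[0,0,0],"fingers":1},{"delta_pos":[0.7,0,9],"dr":[0,0,0],"fingers":1},{"delta_pos":[0.9,0,12],"dr":[0,0,0],"fingers":1},{"delta_pos":[1,0,13],"dr":[0,0,0],"fingers":1}]}}

```text
time: 36.78
tool_pos: [0.5869, -0.3992, 0.0382]
tool_rot: [-3.136, 0.072, 0.002]
contact_force: [0.0, 0.3, -1.5]
opening: 0.0151
grip_force: 55.0
```

{"fn": "step_arm", "kwargs": {"increments": [{"delta_pos":[0,0,0.6],"dr":[0,0,0],"fingers":1},{"delta_pos":[0.1,0,1.2],"dr":[0,0,0],"fingers":1},{"delta_pos":[0.1,0,1.8],"dr":[0,0,0],"fingers":1},{"delta_pos":[0.2,0,2.4],"dr":[0,0,0],"fingers":1},{"delta_pos":[0.2,0,2.7],"dr":[0,0,0],"fingers":1}]}}

```text
time: 37.4
tool_pos: [0.5883, -0.4011, 0.0138]
tool_rot: [-3.14, 0.068, 0.001]
contact_force: [-0.5, -0.5, -1.1]
opening: 0.0158
grip_force: 55.0
```

{"fn": "step_arm", "kwargs": {"increments": [{"delta_pos":[0,0,0.1],"dr":[0,0,0],"fingers":1},{"delta_pos":[0,0,0.2],"dr":[0,0,0],"fingers":1},{"delta_pos":[0,0,0.3],"dr":[0,0,0],"fingers":1},{"delta_pos":[0,0,0.3],"dr":[0,0,0],"fingers":1},{"delta_pos":[0,0,0.3],"dr":[0,0,0],"fingers":1}]}}

```text
time: 38.02
tool_pos: [0.588, -0.4012, 0.0132]
tool_rot: [-3.14, 0.068, 0.001]
contact_force: [-4.4, 3.4, 9.3]
opening: 0.0156
grip_force: 55.0
```

{"fn": "step_arm", "kwargs": {"increments": [{"delta_pos":[0,0,0],"dr":[0,0,0],"fingers":0.5},{"delta_pos":[0,0,0],"dr":[0,0,0],"fingers":0.2},{"delta_pos":[0,0,0],"dr":[0,0,0],"fingers":0.2},{"delta_pos":[0,0,-1],"dr":[0,0,0],"fingers":0.2},{"delta_pos":[0,0,-4],"dr":[0,0,0],"fingers":0.2}]}}

```text
time: 38.65
tool_pos: [0.5899, -0.4005, 0.0501]
tool_rot: [-3.137, 0.071, 0.001]
contact_force: [-0.0, -0.1, 0.1]
opening: 0.0369
grip_force: 0.0
```

{"fn": "step_arm", "kwargs": {"increments": [{"delta_pos":[0,0,-5],"dr":[0,2,0],"fingers":0.2},{"delta_pos":[0,0,-10],"dr":[0,4,0],"fingers":0.2},{"delta_pos":[0,0,-15],"dr":[0,4,0],"fingers":0},{"delta_pos":[0,0,-15],"dr":[0,4,0],"fingers":0},{"delta_pos":[0,0,-15],"dr":[0,4,0],"fingers":0}]}}

```text
time: 39.28
tool_pos: [0.6008, -0.4013, 0.2005]
tool_rot: [-3.139, -0.001, 0.001]
contact_force: [-0.5, 0.5, 0.9]
opening: 0.0458
grip_force: 0.0
```

Run:
```python
from h import *
t=pic("top","t16.png");h=cv2.cvtColor(t,cv2.COLOR_BGR2HSV).astype(int)
m=np.zeros(t.shape[:2],np.uint8);m[98:138,235:300]=((h[98:138,235:300,2]>150)&(h[98:138,235:300,1]<60))
U=np.array([.602,.028]);c,s=np.cos(np.radians(-3.7)),np.sin(np.radians(-3.7))
for q in cv2.findContours(m,0,1)[0]:
    if cv2.contourArea(q)<40: continue
    p=np.array([onz("top",*x,.07)[:2] for x in q[:,0]],np.float32)*1000
    r=cv2.minAreaRect(p);d=np.array(r[0])/1000-U
    print(cv2.boundingRect(q),np.round(r[0],1),np.round(r[1],1),round(r[2],1),"unit",np.round([c*d[0]+s*d[1],-s*d[0]+c*d[1]],4))
# cover on mat
sub=t[90:170,350:470];print(st() and "")
s_=pic("side","s16.png")
```

```text
(277, 107, 8, 22) [606.2 -22.9] [19.6 61.7] 89.2 unit [ 0.0075 -0.0505]
(258, 105, 8, 22) [612.3  30.3] [19.6 61.8] 89.7 unit [0.0101 0.003 ]
(240, 104, 9, 22) [615.2  79. ] [19.5 62.8] 84.8 unit [0.0099 0.0518]
39.33 [ 0.6005 -0.4011  0.1994] [-3.1381e+00  2.0000e-04  8.0000e-04] [-0.   0.7  0.4] 0.046 0.0 [-0.7   0.73  0.84  0.    1.57  0.87]
```

Run:
```python
from h import *
plan((.605,-.2,.15,0),(.606,-.023,.11,-1),(.606,-.023,.0075,-1),(.606,-.023,.13,-1),(.59,.22,.13,0),(.569,.455,.13,0),(.569,.455,-.008,0))
```

```text
39.38 [ 0.6004 -0.401   0.1989] [-3.1376e+00  8.0000e-04  8.0000e-04] [-0.3 -0.4 -1.4] 0.0459 0.0 [-0.7   0.74  0.84  0.    1.57  0.87]
dp [0.48, -20.08, 4.97] dr [-0.2, 0.0, 0.0] rows 3.3
dp [0.1, -17.7, 4.0] dr [0.0, -0.0, 1.0] rows 2.9
dp [0.0, -0.0, 10.25] dr [0.0, 0.0, 0.0] rows 1.6
dp [-0.0, 0.0, -12.25] dr [0.0, 0.0, 0.0] rows 2.0
dp [-2.02, -24.27, -0.0] dr [0.0, 0.0, -1.0] rows 3.9
dp [-2.1, -23.5, -0.0] dr [0.0, 0.0, 0.0] rows 3.8
dp [0.0, -0.0, 13.8] dr [0.0, 0.0, 0.0] rows 2.2
```

{"fn": "step_arm", "kwargs": {"increments": [{"delta_pos":[0,-5,0],"dr":[-0.2,0,0],"fingers":0.33},{"delta_pos":[0.2,-10,1],"dr":[-0.2,0,0],"fingers":0.33},{"delta_pos":[0.4,-15,3],"dr":[-0.2,0,0],"fingers":0.33},{"delta_pos":[0.5,-20,5],"dr":[-0.2,0,0],"fingers":0.33},{"delta_pos":[0.5,-20,5],"dr":[-0.2,0,0],"fingers":0.33}]}}

```text
time: 40.0
tool_pos: [0.6044, -0.1969, 0.1481]
tool_rot: [-3.14, 0.004, 0.005]
contact_force: [-0.9, -0.5, 0.4]
opening: 0.0311
grip_force: 0.0
```

{"fn": "step_arm", "kwargs": {"increments": [{"delta_pos":[0,-5,0],"dr":[0,0,0.5],"fingers":0.33},{"delta_pos":[0,-10,0],"dr":[0,0,1],"fingers":0.33},{"delta_pos":[0.1,-15,2],"dr":[0,0,1],"fingers":0.33},{"delta_pos":[0.1,-17.7,4],"dr":[0,0,1],"fingers":0.33},{"delta_pos":[0.1,-17.7,4],"dr":[0,0,1],"fingers":0.33}]}}

```text
time: 40.62
tool_pos: [0.6057, -0.0233, 0.1088]
tool_rot: [3.141, 0.003, -0.014]
contact_force: [0.7, -0.9, -1.0]
opening: 0.0308
grip_force: 0.0
```

Run:
```python
from h import *
plan((.606,-.023,.11,-1),(.606,-.023,.03,-1),(.606,-.023,.0075,-1))
```

```text
40.62 [ 0.6057 -0.0233  0.1088] [ 3.1405e+00  2.6000e-03 -1.4400e-02] [ 0.7 -0.9 -1. ] 0.0308 0.0 [-0.16  0.56  1.41 -0.    1.17  1.42]
dp [0.03, -0.03, -0.12] dr [0.1, 0.1, 0.2] rows 0.0
dp [0.0, -0.0, 8.0] dr [0.0, 0.0, 0.0] rows 1.3
dp [0.0, -0.0, 2.25] dr [0.0, 0.0, 0.0] rows 0.4
```

{"fn": "step_arm", "kwargs": {"increments": [{"delta_pos":[0,0,3],"dr":[0,0,0],"fingers":0.33},{"delta_pos":[0,0,5],"dr":[0,0,0],"fingers":0.33},{"delta_pos":[0,0,6.2],"dr":[0,0,0],"fingers":0.33},{"delta_pos":[0,0,7],"dr":[0,0,0],"fingers":0.33},{"delta_pos":[0,0,7.5],"dr":[0,0,0],"fingers":0.33}]}}

```text
time: 41.25
tool_pos: [0.6074, -0.0252, 0.036]
tool_rot: [3.14, -0.003, -0.017]
contact_force: [0.0, 0.4, -0.0]
opening: 0.0308
grip_force: 0.0
```

{"fn": "step_arm", "kwargs": {"increments": [{"delta_pos":[0,0,0.5],"dr":[0,0,0],"fingers":0.33},{"delta_pos":[0,0,1],"dr":[0,0,0],"fingers":0.33},{"delta_pos":[0,0,1.5],"dr":[0,0,0],"fingers":0.33},{"delta_pos":[0,0,2],"dr":[0,0,0],"fingers":0.33},{"delta_pos":[0,0,2.5],"dr":[0,0,0],"fingers":0.33}]}}

```text
time: 41.88
tool_pos: [0.6071, -0.0246, 0.0106]
tool_rot: [3.14, -0.002, -0.017]
contact_force: [-0.1, -0.3, -0.4]
opening: 0.0306
grip_force: 0.0
```

{"fn": "step_arm", "kwargs": {"increments": [{"delta_pos":[0,0,0],"dr":[0,0,0],"fingers":1},{"delta_pos":[0,0,0],"dr":[0,0,0],"fingers":1},{"delta_pos":[0,0,0],"dr":[0,0,0],"fingers":1},{"delta_pos":[0,0,0],"dr":[0,0,0],"fingers":1},{"delta_pos":[0,0,0],"dr":[0,0,0],"fingers":1}], "newtons": 30}}

```text
time: 42.5
tool_pos: [0.6071, -0.0247, 0.0109]
tool_rot: [3.14, -0.002, -0.017]
contact_force: [-0.6, 0.4, -0.7]
opening: 0.0219
grip_force: 29.9
```

{"fn": "step_arm", "kwargs": {"increments": [{"delta_pos":[0,0,-2],"dr":[0,0,0],"fingers":1},{"delta_pos":[0,0,-5],"dr":[0,0,0],"fingers":1},{"delta_pos":[0,0,-8],"dr":[0,0,0],"fingers":1},{"delta_pos":[0,0,-12],"dr":[0,0,0],"fingers":1},{"delta_pos":[0,0,-12],"dr":[0,0,0],"fingers":1}]}}

```text
time: 43.12
tool_pos: [0.609, -0.0248, 0.1345]
tool_rot: [3.139, -0.009, -0.017]
contact_force: [0.4, 0.5, -1.4]
opening: 0.0221
grip_force: 29.9
```

{"fn": "step_arm", "kwargs": {"increments": [{"delta_pos":[-0.4,-5,0],"dr":[0,0,0],"fingers":1},{"delta_pos":[-0.8,-10,0],"dr":[0,0,0],"fingers":1},{"delta_pos":[-1.2,-15,0],"dr":[0,0,0],"fingers":1},{"delta_pos":[-1.6,-20,0],"dr":[0,0,-0.5],"fingers":1},{"delta_pos":[-2,-24,0],"dr":[0,0,-1],"fingers":1}]}}

```text
time: 43.75
tool_pos: [0.5898, 0.2177, 0.1291]
tool_rot: [3.14, 0.0, 0.002]
contact_force: [-0.1, -0.9, -0.6]
opening: 0.022
grip_force: 29.9
```

{"fn": "step_arm", "kwargs": {"increments": [{"delta_pos":[-0.4,-5,0],"dr":[0,0,0],"fingers":1},{"delta_pos":[-0.8,-10,0],"dr":[0,0,0],"fingers":1},{"delta_pos":[-1.2,-15,0],"dr":[0,0,0],"fingers":1},{"delta_pos":[-1.6,-20,0],"dr":[0,0,0],"fingers":1},{"delta_pos":[-2,-24,0],"dr":[0,0,0],"fingers":1}]}}

```text
time: 44.38
tool_pos: [0.5695, 0.4576, 0.1282]
tool_rot: [3.139, 0.0, 0.002]
contact_force: [0.5, 0.2, -0.4]
opening: 0.0215
grip_force: 29.9
```

Run:
```python
from h import *
plan((.569,.455,.05,0),(.569,.455,-.006,0))
```

```text
44.38 [0.5695 0.4576 0.1282] [3.1389e+00 1.0000e-04 1.7000e-03] [ 0.5  0.2 -0.4] 0.0215 29.9 [ 0.57  0.79  0.93 -0.    1.43  2.14]
dp [-0.05, 0.24, 7.82] dr [0.2, 0.0, 0.1] rows 1.3
dp [0.0, -0.0, 5.6] dr [0.0, 0.0, 0.0] rows 0.9
```

{"fn": "step_arm", "kwargs": {"increments": [{"delta_pos":[0,0.2,5],"dr":[0,0,0],"fingers":1},{"delta_pos":[0,0.2,9],"dr":[0,0,0],"fingers":1},{"delta_pos":[0,0.2,11.5],"dr":[0,0,0],"fingers":1},{"delta_pos":[0,0.2,13],"dr":[0,0,0],"fingers":1},{"delta_pos":[0,0.2,13.3],"dr":[0,0,0],"fingers":1}]}}

```text
time: 45.0
tool_pos: [0.5703, 0.4532, -0.0044]
tool_rot: [3.139, 0.0, 0.001]
contact_force: [0.8, -1.1, -0.9]
opening: 0.0219
grip_force: 29.9
```

{"fn": "step_arm", "kwargs": {"increments": [{"delta_pos":[0,0,0],"dr":[0,0,0],"fingers":1},{"delta_pos":[0,0,0],"dr":[0,0,0],"fingers":0.33},{"delta_pos":[0,0,0],"dr":[0,0,0],"fingers":0.33},{"delta_pos":[0,0,-2],"dr":[0,0,0],"fingers":0.33},{"delta_pos":[0,0,-6],"dr":[0,0,0],"fingers":0.33}]}}

```text
time: 45.62
tool_pos: [0.57, 0.4532, 0.0573]
tool_rot: [3.139, 0.001, 0.001]
contact_force: [0.1, -0.0, 1.4]
opening: 0.0305
grip_force: 0.0
```

{"fn": "step_arm", "kwargs": {"increments": [{"delta_pos":[0,0,-5],"dr":[0,0,0],"fingers":0.33},{"delta_pos":[0.5,5,-7.3],"dr":[0,0,0],"fingers":0.33},{"delta_pos":[1,10,-7.3],"dr":[0,0,0],"fingers":0.33},{"delta_pos":[1.5,15,-7.3],"dr":[0,0,0],"fingers":0.33},{"delta_pos":[2,20,-7.3],"dr":[0,0,0],"fingers":0.33}]}}

```text
time: 46.25
tool_pos: [0.5913, 0.2525, 0.1326]
tool_rot: [3.141, -0.005, 0.001]
contact_force: [-0.3, 0.0, 0.4]
opening: 0.0305
grip_force: 0.0
```

Run:
```python
from h import *
plan((.612,.030,.11,0),(.612,.030,.01,0))
t=pic("top","t17.png");h=cv2.cvtColor(t,cv2.COLOR_BGR2HSV).astype(int)
m=np.zeros(t.shape[:2],np.uint8);m[90:175,90:176]=((h[90:175,90:176,2]>140)&(h[90:175,90:176,1]<60))
print(m.sum(),rectz("top",m,.05) if m.sum()>20 else "")
```

```text
46.25 [0.5913 0.2525 0.1326] [ 3.1407e+00 -4.7000e-03  1.0000e-03] [-0.3  0.   0.4] 0.0305 0.0 [ 0.29  0.6   1.26 -0.    1.27  1.86]
dp [2.03, 22.25, 2.29] dr [0.0, -0.3, 0.1] rows 3.6
dp [0.0, -0.0, 10.0] dr [0.0, 0.0, 0.0] rows 1.6
151 [569.5 452.2  62.8  20.6 179.1]
```

Filter 1 stands in the crate at (0.57, 0.45). Next is filter 2.

{"fn": "step_arm", "kwargs": {"increments": [{"delta_pos":[0.5,5,0],"dr":[0,0,0],"fingers":0.33},{"delta_pos":[1,10,0],"dr":[0,0,0],"fingers":0.33},{"delta_pos":[1.5,16,0],"dr":[0,0,0],"fingers":0.33},{"delta_pos":[2,22.2,1],"dr":[0,-0.3,0],"fingers":0.33},{"delta_pos":[2,22.2,2.3],"dr":[0,-0.3,0],"fingers":0.33}]}}

```text
time: 46.92
tool_pos: [0.6124, 0.0274, 0.1095]
tool_rot: [3.139, -0.0, -0.005]
contact_force: [-0.8, -0.0, -0.8]
opening: 0.0309
grip_force: 0.0
```

{"fn": "step_arm", "kwargs": {"increments": [{"delta_pos":[0,0,2],"dr":[0,0,0],"fingers":0.33},{"delta_pos":[0,0,4],"dr":[0,0,0],"fingers":0.33},{"delta_pos":[0,0,5],"dr":[0,0,0],"fingers":0.33},{"delta_pos":[0,0,6],"dr":[0,0,0],"fingers":0.33},{"delta_pos":[0,0,7],"dr":[0,0,0],"fingers":0.33}]}}

```text
time: 47.55
tool_pos: [0.6112, 0.0321, 0.0379]
tool_rot: [3.14, 0.002, 0.001]
contact_force: [0.6, 0.1, -0.9]
opening: 0.0306
grip_force: 0.0
```

{"fn": "step_arm", "kwargs": {"increments": [{"delta_pos":[0,0,0.7],"dr":[0,0,0],"fingers":0.33},{"delta_pos":[0,0,1.4],"dr":[0,0,0],"fingers":0.33},{"delta_pos":[0,0,2.1],"dr":[0,0,0],"fingers":0.33},{"delta_pos":[0,0,2.8],"dr":[0,0,0],"fingers":0.33},{"delta_pos":[0,0,3],"dr":[0,0,0],"fingers":0.33}]}}

```text
time: 48.18
tool_pos: [0.6104, 0.0317, 0.0071]
tool_rot: [3.14, 0.004, 0.001]
contact_force: [-0.5, 0.4, -0.2]
opening: 0.0304
grip_force: 0.0
```

{"fn": "step_arm", "kwargs": {"increments": [{"delta_pos":[0,0,0],"dr":[0,0,0],"fingers":1},{"delta_pos":[0,0,0],"dr":[0,0,0],"fingers":1},{"delta_pos":[0,0,0],"dr":[0,0,0],"fingers":1},{"delta_pos":[0,0,0],"dr":[0,0,0],"fingers":1},{"delta_pos":[0,0,0],"dr":[0,0,0],"fingers":1}]}}

```text
time: 48.8
tool_pos: [0.6107, 0.0317, 0.0078]
tool_rot: [3.14, 0.003, 0.001]
contact_force: [0.1, 0.4, -0.9]
opening: 0.0216
grip_force: 29.8
```

{"fn": "step_arm", "kwargs": {"increments": [{"delta_pos":[0,0,-2],"dr":[0,0,0],"fingers":1},{"delta_pos":[0,0,-5],"dr":[0,0,0],"fingers":1},{"delta_pos":[0,0,-8],"dr":[0,0,0],"fingers":1},{"delta_pos":[0,0,-12],"dr":[0,0,0],"fingers":1},{"delta_pos":[0,0,-12],"dr":[0,0,0],"fingers":1}]}}

```text
time: 49.42
tool_pos: [0.6133, 0.0318, 0.1314]
tool_rot: [3.139, -0.004, 0.001]
contact_force: [-0.2, -0.2, -1.0]
opening: 0.0221
grip_force: 29.8
```

Run:
```python
from h import *
plan((.59,.21,.13,0),(.569,.395,.13,0),(.569,.395,-.006,0))
```

```text
49.42 [0.6133 0.0318 0.1314] [ 3.1395e+00 -3.8000e-03  9.0000e-04] [-0.2 -0.2 -1. ] 0.0221 29.8 [-0.07  0.55  1.36 -0.    1.23  1.5 ]
dp [-2.31, -17.83, 0.1] dr [0.1, -0.2, 0.1] rows 2.9
dp [-2.1, -18.5, -0.0] dr [0.0, 0.0, 0.0] rows 3.0
dp [0.0, -0.0, 13.6] dr [0.0, 0.0, 0.0] rows 2.2
```

{"fn": "step_arm", "kwargs": {"increments": [{"delta_pos":[-0.5,-4,0],"dr":[0,0,0],"fingers":1},{"delta_pos":[-1,-8,0],"dr":[0,0,0],"fingers":1},{"delta_pos":[-1.5,-12,0],"dr":[0,0,0],"fingers":1},{"delta_pos":[-2,-16,0],"dr":[0,0,0],"fingers":1},{"delta_pos":[-2.3,-18,0],"dr":[0,0,0],"fingers":1}]}}

```text
time: 50.05
tool_pos: [0.5869, 0.2135, 0.1264]
tool_rot: [3.14, 0.005, 0.003]
contact_force: [0.0, 1.0, -0.9]
opening: 0.022
grip_force: 29.8
```

{"fn": "step_arm", "kwargs": {"increments": [{"delta_pos":[-0.5,-4,0],"dr":[0,0,0],"fingers":1},{"delta_pos":[-1,-8,0],"dr":[0,0,0],"fingers":1},{"delta_pos":[-1.5,-12,0],"dr":[0,0,0],"fingers":1},{"delta_pos":[-2,-16,0],"dr":[0,0,0],"fingers":1},{"delta_pos":[-2.1,-18.4,0],"dr":[0,0,0],"fingers":1}]}}

```text
time: 50.68
tool_pos: [0.5662, 0.397, 0.1263]
tool_rot: [3.139, 0.004, 0.002]
contact_force: [0.8, -0.1, -0.7]
opening: 0.0218
grip_force: 29.8
```

{"fn": "step_arm", "kwargs": {"increments": [{"delta_pos":[0,0,5],"dr":[0,0,0],"fingers":1},{"delta_pos":[0,0,9],"dr":[0,0,0],"fingers":1},{"delta_pos":[0,0,11.5],"dr":[0,0,0],"fingers":1},{"delta_pos":[0,0,13],"dr":[0,0,0],"fingers":1},{"delta_pos":[0,0,13.6],"dr":[0,0,0],"fingers":1}]}}

```text
time: 51.3
tool_pos: [0.5663, 0.3951, -0.0096]
tool_rot: [3.139, 0.004, 0.0]
contact_force: [-0.2, -0.3, -0.3]
opening: 0.0218
grip_force: 29.8
```

{"fn": "step_arm", "kwargs": {"increments": [{"delta_pos":[0,0,0],"dr":[0,0,0],"fingers":1},{"delta_pos":[0,0,0],"dr":[0,0,0],"fingers":0.33},{"delta_pos":[0,0,0],"dr":[0,0,0],"fingers":0.33},{"delta_pos":[0,0,-2],"dr":[0,0,0],"fingers":0.33},{"delta_pos":[0,0,-6],"dr":[0,0,0],"fingers":0.33}]}}

```text
time: 51.92
tool_pos: [0.5658, 0.3953, 0.0518]
tool_rot: [3.139, 0.006, 0.001]
contact_force: [0.6, 0.5, 0.5]
opening: 0.0311
grip_force: 0.0
```

{"fn": "step_arm", "kwargs": {"increments": [{"delta_pos":[0,0,-5],"dr":[0,0,0],"fingers":0.33},{"delta_pos":[0.5,4,-7.3],"dr":[0,0,0],"fingers":0.33},{"delta_pos":[1,8,-7.3],"dr":[0,0,0],"fingers":0.33},{"delta_pos":[1.5,12,-7.3],"dr":[0,0,0],"fingers":0.33},{"delta_pos":[2,16,-7.3],"dr":[0,0,0],"fingers":0.33}]}}

```text
time: 52.55
tool_pos: [0.5874, 0.2348, 0.1267]
tool_rot: [3.141, 0.001, 0.001]
contact_force: [0.0, 0.4, 0.5]
opening: 0.0306
grip_force: 0.0
```

Run:
```python
from h import *
t=pic("top","t18.png");h=cv2.cvtColor(t,cv2.COLOR_BGR2HSV).astype(int)
m=np.zeros(t.shape[:2],np.uint8);m[90:138,90:300]=((h[90:138,90:300,2]>140)&(h[90:138,90:300,1]<60))
for q in cv2.findContours(m,0,1)[0]:
    if cv2.contourArea(q)>40: print(cv2.boundingRect(q))
plan((.615,.079,.11,-5),(.615,.079,.009,-5))
```

```text
(112, 123, 8, 15)
(240, 104, 9, 22)
52.6 [0.5884 0.2298 0.1267] [ 3.1378e+00  9.0000e-04 -2.1000e-03] [ 2.5 -2.4  1. ] 0.0306 0.0 [ 0.25  0.59  1.3  -0.    1.25  1.83]
dp [2.7, 15.07, 1.72] dr [0.2, 0.0, 4.9] rows 2.5
dp [0.0, -0.0, 10.1] dr [0.0, 0.0, 0.0] rows 1.6
```

{"fn": "step_arm", "kwargs": {"increments": [{"delta_pos":[0.5,4,0],"dr":[0,0,1],"fingers":0.33},{"delta_pos":[1.2,8,0],"dr":[0,0,2],"fingers":0.33},{"delta_pos":[2,12,0],"dr":[0,0,4],"fingers":0.33},{"delta_pos":[2.7,15.1,1],"dr":[0,0,4.9],"fingers":0.33},{"delta_pos":[2.7,15.1,1.7],"dr":[0,0,4.9],"fingers":0.33}]}}

```text
time: 53.22
tool_pos: [0.6149, 0.0828, 0.109]
tool_rot: [3.14, 0.001, -0.088]
contact_force: [-0.5, 0.5, -0.2]
opening: 0.0307
grip_force: 0.0
```

Run:
```python
from h import *
plan((.615,.079,.11,-5),(.615,.079,.009,-5))
```

```text
53.23 [0.6149 0.0828 0.109 ] [ 3.1396e+00  1.1000e-03 -8.8000e-02] [-0.5  0.5 -0.2] 0.0307 0.0 [ 0.01  0.59  1.36 -0.    1.19  1.67]
dp [0.04, 0.37, -0.1] dr [0.1, 0.1, -0.0] rows 0.1
dp [0.0, -0.0, 10.1] dr [0.0, 0.0, 0.0] rows 1.6
```

{"fn": "step_arm", "kwargs": {"increments": [{"delta_pos":[0,0.3,2],"dr":[0,0,0],"fingers":0.33},{"delta_pos":[0,0.3,4],"dr":[0,0,0],"fingers":0.33},{"delta_pos":[0,0.3,5],"dr":[0,0,0],"fingers":0.33},{"delta_pos":[0,0.3,6],"dr":[0,0,0],"fingers":0.33},{"delta_pos":[0,0.3,7],"dr":[0,0,0],"fingers":0.33}]}}

```text
time: 53.85
tool_pos: [0.6139, 0.0822, 0.0378]
tool_rot: [3.14, 0.002, -0.084]
contact_force: [0.9, -0.2, 0.7]
opening: 0.0307
grip_force: 0.0
```

{"fn": "step_arm", "kwargs": {"increments": [{"delta_pos":[0,0,0.7],"dr":[0,0,0],"fingers":0.33},{"delta_pos":[0,0,1.4],"dr":[0,0,0],"fingers":0.33},{"delta_pos":[0,0,2.1],"dr":[0,0,0],"fingers":0.33},{"delta_pos":[0,0,2.8],"dr":[0,0,0],"fingers":0.33},{"delta_pos":[0,0,3],"dr":[0,0,0],"fingers":0.33}]}}

```text
time: 54.48
tool_pos: [0.6131, 0.0817, 0.0071]
tool_rot: [3.14, 0.004, -0.085]
contact_force: [-0.1, 0.2, 0.6]
opening: 0.0307
grip_force: 0.0
```

{"fn": "step_arm", "kwargs": {"increments": [{"delta_pos":[0,0,0],"dr":[0,0,0],"fingers":1},{"delta_pos":[0,0,0],"dr":[0,0,0],"fingers":1},{"delta_pos":[0,0,0],"dr":[0,0,0],"fingers":1},{"delta_pos":[0,0,0],"dr":[0,0,0],"fingers":1},{"delta_pos":[0,0,0],"dr":[0,0,0],"fingers":1}]}}

```text
time: 55.1
tool_pos: [0.6134, 0.0817, 0.0077]
tool_rot: [3.14, 0.003, -0.085]
contact_force: [-0.1, 0.3, -0.9]
opening: 0.022
grip_force: 30.0
```

{"fn": "step_arm", "kwargs": {"increments": [{"delta_pos":[0,0,-2],"dr":[0,0,0],"fingers":1},{"delta_pos":[0,0,-5],"dr":[0,0,0],"fingers":1},{"delta_pos":[0,0,-8],"dr":[0,0,0],"fingers":1},{"delta_pos":[0,0,-12],"dr":[0,0,0],"fingers":1},{"delta_pos":[0,0,-12],"dr":[0,0,0],"fingers":1}]}}

```text
time: 55.72
tool_pos: [0.616, 0.082, 0.1314]
tool_rot: [3.14, -0.004, -0.085]
contact_force: [0.3, 0.2, -1.7]
opening: 0.0216
grip_force: 30.0
```

Run:
```python
from h import *
plan((.57,.335,.13,0),(.57,.335,-.008,0))
```

```text
55.73 [0.616  0.082  0.1314] [ 3.1404 -0.004  -0.0847] [ 0.3  0.2 -1.7] 0.0216 30.0 [ 0.01  0.57  1.34 -0.    1.24  1.67]
dp [-6.72, -24.82, 0.09] dr [0.1, -0.2, -4.9] rows 4.1
dp [0.0, -0.0, 13.8] dr [0.0, 0.0, 0.0] rows 2.2
```

{"fn": "step_arm", "kwargs": {"increments": [{"delta_pos":[-1.4,-5,0],"dr":[0,0,-1],"fingers":1},{"delta_pos":[-2.8,-10,0],"dr":[0,0,-2],"fingers":1},{"delta_pos":[-4.2,-15,0],"dr":[0,0,-3],"fingers":1},{"delta_pos":[-5.6,-20,0],"dr":[0,0,-4],"fingers":1},{"delta_pos":[-6.7,-24.8,0],"dr":[0,0,-4.9],"fingers":1}]}}

```text
time: 56.35
tool_pos: [0.5668, 0.3361, 0.1261]
tool_rot: [3.139, 0.005, 0.002]
contact_force: [1.1, -0.8, -0.8]
opening: 0.0218
grip_force: 30.0
```

{"fn": "step_arm", "kwargs": {"increments": [{"delta_pos":[0,0,5],"dr":[0,0,0],"fingers":1},{"delta_pos":[0,0,9],"dr":[0,0,0],"fingers":1},{"delta_pos":[0,0,11.5],"dr":[0,0,0],"fingers":1},{"delta_pos":[0,0,13],"dr":[0,0,0],"fingers":1},{"delta_pos":[0,0,13.6],"dr":[0,0,0],"fingers":1}]}}

```text
time: 56.98
tool_pos: [0.5671, 0.3341, -0.0097]
tool_rot: [3.139, 0.005, 0.001]
contact_force: [0.5, -0.1, -0.5]
opening: 0.0216
grip_force: 30.0
```

{"fn": "step_arm", "kwargs": {"increments": [{"delta_pos":[0,0,0],"dr":[0,0,0],"fingers":1},{"delta_pos":[0,0,0],"dr":[0,0,0],"fingers":0.33},{"delta_pos":[0,0,0],"dr":[0,0,0],"fingers":0.33},{"delta_pos":[0,0,-2],"dr":[0,0,0],"fingers":0.33},{"delta_pos":[0,0,-6],"dr":[0,0,0],"fingers":0.33}]}}

```text
time: 57.6
tool_pos: [0.5669, 0.3344, 0.0514]
tool_rot: [3.139, 0.006, 0.001]
contact_force: [0.4, -0.2, 0.5]
opening: 0.0308
grip_force: 0.0
```

{"fn": "step_arm", "kwargs": {"increments": [{"delta_pos":[0,0,-5],"dr":[0,0,0],"fingers":0.33},{"delta_pos":[0.5,5,-7.3],"dr":[0,0,0],"fingers":0.33},{"delta_pos":[1,10,-7.3],"dr":[0,0,0],"fingers":0.33},{"delta_pos":[1.5,15,-7.3],"dr":[0,0,0],"fingers":0.2},{"delta_pos":[2,20,-7.3],"dr":[0,0,0],"fingers":0.2}]}}

```text
time: 58.22
tool_pos: [0.5887, 0.1331, 0.1262]
tool_rot: [3.14, 0.001, 0.001]
contact_force: [0.4, -0.9, -0.1]
opening: 0.0363
grip_force: 0.0
```

Run:
```python
from h import *
plan((.62,-.05,.13,-3.7),(.642,-.166,.12,-3.7),(.642,-.166,.036,-3.7))
t=pic("top","t19.png")
print("red box front",onz("top",337,76,.03))
g=t[98:114,295:340];hs=g.mean(2)
# black paddle + mask
m=(t[92:120,318:342].max(2)<60);ys,xs=np.nonzero(m);print(len(xs),xs.min()+318,xs.max()+318,ys.min()+92,ys.max()+92)
print("paddle top predicted",proj("top",(.6416,-.166,.089)), "mid obs",onz("top",xs.mean()+318,ys.mean()+92,.07))
```

```text
58.23 [0.5887 0.1331 0.1262] [3.1401e+00 7.0000e-04 1.0000e-03] [ 0.4 -0.9 -0.1] 0.0363 0.0 [ 0.1   0.54  1.39 -0.    1.21  1.67]
dp [3.11, 18.32, -0.36] dr [0.1, 0.0, 3.8] rows 3.0
dp [2.94, 11.43, 1.0] dr [0.0, 0.0, 0.0] rows 1.9
dp [-0.0, -0.0, 8.4] dr [0.0, 0.0, 0.0] rows 1.3
red box front [ 0.74736801 -0.19292264  0.03      ]
5 328 330 107 112
paddle top predicted [332.01107928 103.00217049] mid obs [ 0.6282685  -0.15962325  0.07      ]
```

{"fn": "step_arm", "kwargs": {"increments": [{"delta_pos":[0.8,5,0],"dr":[0,0,1],"fingers":0.2},{"delta_pos":[1.6,10,0],"dr":[0,0,2],"fingers":0.2},{"delta_pos":[2.4,14,-0.2],"dr":[0,0,3],"fingers":0.2},{"delta_pos":[3.1,18.3,-0.4],"dr":[0,0,3.8],"fingers":0.2},{"delta_pos":[3.1,18.3,-0.4],"dr":[0,0,3.8],"fingers":0.2}]}}

```text
time: 58.9
tool_pos: [0.6202, -0.0514, 0.13]
tool_rot: [3.139, 0.001, -0.07]
contact_force: [0.0, 0.6, 0.1]
opening: 0.0367
grip_force: 0.0
```

{"fn": "step_arm", "kwargs": {"increments": [{"delta_pos":[0.8,3,0],"dr":[0,0,0],"fingers":0.2},{"delta_pos":[1.6,6,0],"dr":[0,0,0],"fingers":0.2},{"delta_pos":[2.4,9,0.5],"dr":[0,0,0],"fingers":0.2},{"delta_pos":[2.9,11.4,1],"dr":[0,0,0],"fingers":0.2},{"delta_pos":[2.9,11.4,1],"dr":[0,0,0],"fingers":0.2}]}}

```text
time: 59.52
tool_pos: [0.6406, -0.1648, 0.1185]
tool_rot: [3.14, 0.004, -0.067]
contact_force: [-0.6, 0.3, 0.8]
opening: 0.0369
grip_force: 0.0
```

Run:
```python
from h import *
plan((.641,-.165,.07,-3.7),(.641,-.165,.036,-3.7))
```

```text
59.52 [ 0.6406 -0.1648  0.1185] [ 3.14    0.0039 -0.0672] [-0.6  0.3  0.8] 0.0369 0.0 [-0.37  0.66  1.21 -0.    1.28  1.27]
dp [0.06, 0.01, 4.85] dr [0.1, 0.2, -0.1] rows 0.8
dp [-0.0, -0.0, 3.4] dr [0.0, 0.0, 0.0] rows 0.5
```

{"fn": "step_arm", "kwargs": {"increments": [{"delta_pos":[0,0,2],"dr":[0,0,0],"fingers":0.2},{"delta_pos":[0,0,4],"dr":[0,0,0],"fingers":0.2},{"delta_pos":[0,0,5.5],"dr":[0,0,0],"fingers":0.2},{"delta_pos":[0,0,7],"dr":[0,0,0],"fingers":0.2},{"delta_pos":[0,0,8.2],"dr":[0,0,0],"fingers":0.2}]}}

```text
time: 60.15
tool_pos: [0.6405, -0.1637, 0.0363]
tool_rot: [3.14, 0.003, -0.065]
contact_force: [-0.0, -0.3, -0.3]
opening: 0.0371
grip_force: 0.0
```

{"fn": "step_arm", "kwargs": {"increments": [{"delta_pos":[0,0,0],"dr":[0,0,0],"fingers":0.2},{"delta_pos":[0,0,0],"dr":[0,0,0],"fingers":1},{"delta_pos":[0,0,0],"dr":[0,0,0],"fingers":1},{"delta_pos":[0,0,0],"dr":[0,0,0],"fingers":1},{"delta_pos":[0,0,0],"dr":[0,0,0],"fingers":1}], "newtons": 20}}

```text
time: 60.78
tool_pos: [0.6409, -0.1641, 0.0376]
tool_rot: [3.14, 0.002, -0.066]
contact_force: [-0.1, 0.5, 3.6]
opening: 0.0139
grip_force: 20.0
```

{"fn": "step_arm", "kwargs": {"increments": [{"delta_pos":[0,-0.5,0],"dr":[0,0,0],"fingers":1},{"delta_pos":[0,-1,0],"dr":[0,0,0],"fingers":1},{"delta_pos":[0,-1.5,0],"dr":[0,0,0],"fingers":1},{"delta_pos":[0,-2,0],"dr":[0,0,0],"fingers":1},{"delta_pos":[0,-2.25,0],"dr":[0,0,0],"fingers":1}]}}

```text
time: 61.4
tool_pos: [0.6425, -0.1412, 0.0376]
tool_rot: [3.14, 0.002, -0.065]
contact_force: [-0.5, -1.5, 5.6]
opening: 0.0138
grip_force: 20.0
```

{"fn": "step_arm", "kwargs": {"increments": [{"delta_pos":[0,0,0],"dr":[0,0,0],"fingers":1},{"delta_pos":[0,0,0],"dr":[0,0,0],"fingers":1},{"delta_pos":[0,0,0],"dr":[0,0,0],"fingers":1},{"delta_pos":[0,0,0],"dr":[0,0,0],"fingers":1},{"delta_pos":[0,0,0],"dr":[0,0,0],"fingers":1}]}}

```text
time: 62.02
tool_pos: [0.6425, -0.1408, 0.0376]
tool_rot: [3.14, 0.002, -0.065]
contact_force: [0.0, 0.3, 5.1]
opening: 0.0137
grip_force: 20.0
```

{"fn": "step_arm", "kwargs": {"increments": [{"delta_pos":[0,0,0],"dr":[0,0,0],"fingers":0.3},{"delta_pos":[0,0,0],"dr":[0,0,0],"fingers":0.3},{"delta_pos":[0,0,-3],"dr":[0,0,0],"fingers":0.3},{"delta_pos":[0,0,-8],"dr":[0,0,0],"fingers":0.3},{"delta_pos":[0,0,-12],"dr":[0,0,0],"fingers":0.3}]}}

```text
time: 62.65
tool_pos: [0.6424, -0.1413, 0.1583]
tool_rot: [3.14, 0.003, -0.065]
contact_force: [0.6, -0.2, 0.8]
opening: 0.0324
grip_force: 0.0
```

Run:
```python
from h import *
plan((.52,.06,.17,0),(.37,.16,.19,0))
```

```text
62.65 [ 0.6424 -0.1413  0.1583] [ 3.1399  0.0033 -0.0653] [ 0.6 -0.2  0.8] 0.0324 0.0 [-0.33  0.62  1.17 -0.    1.36  1.31]
dp [-13.53, -19.28, -1.16] dr [0.1, 0.2, -3.7] rows 3.8
dp [-15.0, -10.0, -2.0] dr [0.0, 0.0, 0.0] rows 2.9
```

{"fn": "step_arm", "kwargs": {"increments": [{"delta_pos":[-3.4,-4.8,-0.5],"dr":[0,0,0],"fingers":0},{"delta_pos":[-6.8,-9.6,-1],"dr":[0,0,0],"fingers":0},{"delta_pos":[-10.2,-14.4,-1.2],"dr":[0,0,0],"fingers":0},{"delta_pos":[-13.5,-19.3,-1.2],"dr":[0,0,0],"fingers":0},{"delta_pos":[-13.5,-19.3,-1.2],"dr":[0,0,0],"fingers":0}]}}

```text
time: 63.28
tool_pos: [0.5181, 0.0632, 0.1691]
tool_rot: [3.14, 0.005, -0.061]
contact_force: [0.7, -1.3, 0.4]
opening: 0.0459
grip_force: 0.0
```

{"fn": "step_arm", "kwargs": {"increments": [{"delta_pos":[-4,-2.5,-0.5],"dr":[0,0,0],"fingers":0},{"delta_pos":[-8,-5,-1],"dr":[0,0,0],"fingers":0},{"delta_pos":[-12,-7.5,-1.5],"dr":[0,0,0],"fingers":0},{"delta_pos":[-15,-10,-2],"dr":[0,0,0],"fingers":0},{"delta_pos":[-15,-10,-2],"dr":[0,0,0],"fingers":0}]}}

```text
time: 63.9
tool_pos: [0.3766, 0.1703, 0.1898]
tool_rot: [3.14, 0.003, -0.063]
contact_force: [0.4, -0.6, -0.0]
opening: 0.0458
grip_force: 0.0
```

Run:
```python
from h import *
st()
t=pic("top","t20.png");s=pic("side","s20.png")
a=cv2.resize(t[80:215,85:475],(780,270),interpolation=cv2.INTER_CUBIC)
b=cv2.resize(s[135:315,200:440],(424,318),interpolation=cv2.INTER_CUBIC);c=cv2.resize(t[85:130,290:345],(356,318),interpolation=cv2.INTER_CUBIC)
cv2.imwrite("pics/fin.png",np.vstack([a,np.hstack([b,c])]))
```

```text
63.9 [0.3766 0.1703 0.1898] [ 3.14e+00  2.70e-03 -6.32e-02] [ 0.4 -0.6 -0. ] 0.0458 0.0 [ 0.24  0.14  1.81 -0.    1.2   1.87]
```

View pics/fin.png

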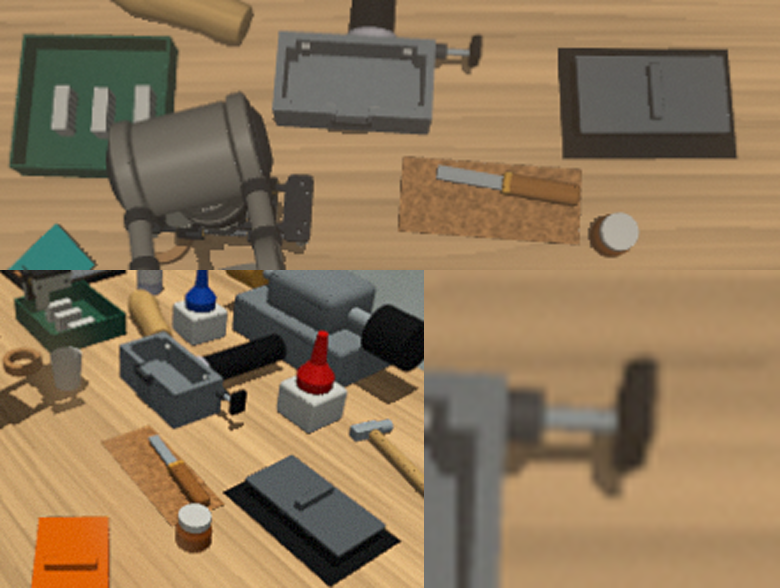

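Run:
```python
from h import *
f=lambda x,y:((x+.5)/2-.5+85,(y+.5)/2-.5+80)
c=np.array([onz("top",*f(*p),.036)[:2] for p in[(582,55),(726,51),(732,132),(578,134)]]);print("cover",c.round(3),c.mean(0),"mat",[.587,-.402])
tip=onz("top",*f(437,173),.017);he=onz("top",*f(580,194),.02)
d=(tip-he)[:2];print(np.linalg.norm(d));d/=np.linalg.norm(d);o=tip[:2]-.15*d
P0=np.array([.4416,-.1652]);a=np.radians(85.5);X=np.array([np.cos(a),np.sin(a)]);Y=np.array([-X[1],X[0]])
for n,q in(("origin",o),("tip",tip[:2])): print(n,q,"pad frame",(q-P0)@X,(q-P0)@Y)
pc=np.array([onz("top",*f(*p),.003)[:2] for p in[(401,157),(581,168),(580,244),(399,232)]]);print("pad",pc.round(3),pc.mean(0))
```

```text
cover [[ 0.648 -0.301]
 [ 0.655 -0.517]
 [ 0.533 -0.514]
 [ 0.53  -0.289]] [ 0.59138374 -0.40522461] mat [0.587, -0.402]
0.2055338486656647
origin [ 0.45426474 -0.23624266] pad frame -0.06982999734106077 -0.01819964021430998
tip [ 0.47753448 -0.08805859] pad frame 0.07972299552014736 -0.029771257484831233
pad [[ 0.504 -0.038]
 [ 0.487 -0.299]
 [ 0.376 -0.292]
 [ 0.395 -0.033]] [ 0.44072269 -0.16533003]
```

In the final picture the lever lies flat on the cork. It has been knocked a little but is still inside the pad, at least 25 mm within the limits. The cover is level on the mat, under 6 mm off centre, and the three filters stand in the crate. The box is empty and the knob has moved in about 22 mm. I'll hand in.

```bash
python3 -c "
from cell import robot
print(robot.hand_in())"
```

```text
the job is handed in; nothing more can be done
None
```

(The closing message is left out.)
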